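# Load the hand press with tongs and hold its plunger down

## Task

Pick up the spring tongs and use them, never the gripper itself, to set the brass bush upright in the nest of the green hand press (leave the steel bush alone), then lay the tongs flat on the bench and let go of them. Then push the press's black knob straight down 25 mm, until the red line on its rod is level with the top of the steel collar, so that the rubber foot clamps the bush, without ever driving it to its end stop; finish while still holding it there, as the spring would lift it otherwise. Do not knock over or push about the things standing near by.

Things in the scene. Friction and masses are not known exactly. Their poses are not given: they have to be found in the camera images.
- tongs: Spring tongs lying flat, 185 mm long, 85 g. Origin: underside, midway between the red grip plates; +x along the tongs to the jaws (110 mm ahead), z up; hinge barrel 60 mm behind. Plates: 34 mm long, z 0 to 24 mm, about 45 mm over their outsides when open. Squeeze them from above (closing along tongs y) to close the jaws. Arms and jaws z 7 to 17 mm; feet 42 mm behind the jaws reach z = 0.
- tongs_jaw (a point): Point between the open jaws of the tongs, at mid height (12 mm above the underside), 110 mm ahead of the tongs' origin. The V-shaped jaws, about 34 mm apart when fully open, centre an upright bush here when squeezed.
- tongs_arm (a joint): Squeeze of the tongs, rad: 0 open (at rest); 0.03 to 0.06 lightly held, jaws still open (plates about 40 to 43 mm over the outsides); about 0.14 gripping a bush (plates about 36 mm); 0.19 stop. The plates need about 4 N to start closing, 7 N to reach a bush; grip with 20 to 40 N. Per rad the jaws close 170 mm, the plates 60 mm.
- bush_brass: Yellow brass bush, an upright cylinder 16 mm in diameter and 24 mm tall, 20 to 45 g, standing loose on the bench to the right of the press. Origin: centre of its underside. This one goes into the nest.
- bush_steel: Grey steel bush of the same size, standing loose near the brass one (which of the two stands where changes); to be left alone. Origin: centre of its underside.
- press: Green C-frame hand press, fixed. Origin: on the bench below the nest and plunger axis; throat open to its own -x (roughly to the robot). Base x -48 to +76, y +-46, 12 mm thick; nest block 52 x 52, top at z 22; column x +45 to +73; head x -22 to +73, y +-22, z 85 to 120; steel collar to z 130. Rubber foot (20 mm across) hangs at z 60 at rest (all mm).
- nest (a point): Centre of the floor of the nest: a round pocket 24 mm in diameter, 5 mm deep, its floor 17 mm above the bench, its mouth at 22 mm. A seated bush stands upright on this floor.
- knob_top (a point): Centre of the flat top of the black palm knob (44 mm across) of the plunger, right above the nest, 190 mm above the bench at rest; it moves down with the plunger.
- plunger (a joint): Downward travel of the plunger, m: 0 at rest (up), 0.025 with the red line on its rod level with the collar's top, 0.034 end stop. It springs back: about 3 N starts it, 8 N at 25 mm; the foot meets a seated bush at 19 mm and adds 0.5 N per mm, so about 11 N at 25 mm.
- threadlock: Red squeeze bottle with a white nozzle, 27 x 44 x 128 mm, standing behind and left of the press; a bystander. Origin: centre of its underside.
- check_weight: Brass-coloured check weight with a neck and knob, 34 mm across and 58 mm tall (bigger than the bushes), standing right of the press; a bystander. Origin: centre of its underside.
- foot_pad: Round black rubber foot, 20 mm across and 8 mm thick, sprung at the lower end of the plunger; it clamps the bush in the nest. Origin: on the bench right below it (at the press's origin) while the plunger is up, moving down with it.

How it is judged:
By the outcome, as a careful person would: the job done as asked, in the order asked, and still so for the second after the job is handed in, while the arm keeps its last pose, push and grip.
It also fails if it takes over 64 s, if anything falls off the work surface, if the arm or the gripper's body presses on something with over 40 N, if the wrist force passes 120 N, or if a joint passes its speed limit or range.

## Robot

A 6-joint arm with a two-finger parallel gripper is mounted at the origin on a cart in front of the work surface, level with it; the furniture and walls round the work are solid. World frame = base frame: x ahead of the robot, y to its left, z up, the work surface at z = 0. Lengths are in mm, angles in rad, forces in N, time in s.
With the tool pointing down it reaches from about 275 to 1000 mm from the base axis. Payload 8.4 kg.
Tool frame: the origin (TCP) lies at the very end of the fingers, on their centre line; the grasp point (between the pads) lies 19 mm behind it; z points along the fingers, y is the line along which they close (so a half turn about z gives the same grasp; the last joint's range is limited). The gripper opens to 85 mm and grips with 20 to 120 N. Pads are 22 mm wide; open, the fingers measure 114 mm over their backs; the gripper's body (76 mm by 85 mm) begins 54 mm behind the grasp point. The pads swing forward as they close: fully open they stand 13 mm farther back than shut.
Start: joints at [-1.159, 0.353, 1.633, -0, 1.155, -0.002], TCP at [251.306, -572.252, 196.781] pointing down, gripper open.
Joint ranges: [-2.63, 2.63], [-0.92, 2.1], [0.06, 2.66], [-1.3, 4.44], [0, 2.69], [-3.02, 3.02]. Speed limits (rad/s): [2.22, 2.22, 2.79, 3.14, 3.14, 3.14].

## Interface

Orientations are given as [roll, pitch, yaw] about the fixed x, y, z axes, in that order (R = Rz(yaw) Ry(pitch) Rx(roll)).
In Python, from rig import sensors, grab_frame, camera_params, order gives the robot as it stands. The module is installed in compiled form; this text tells all that it offers.
- The arm moves only by the tool move_arm, never from a script. Its argument "motion" is a list of rows, each a list of 7 numbers: the turn, a rotation vector about the tool's x, y, z in rad, then the shift along the tool's x, y, z in m, then the finger opening in m, from 0 to 0.0854. A call has 1 to 8 rows; each row is the pose to reach, as a shift and turn from the pose commanded when the call began, along the tool's axes at that moment; what a row does not reach only later rows make up. A row lasts 1/8 s, in which the tool goes at most 62.5 mm and 10.7 degrees, less where a joint would pass 70% of its speed; a pose out of reach is approached as far as the arm can. A call with a gripper value outside its range is refused whole. The fingers move at their own pace and stop on an object; "grip_force" is the grip in N (left out, the last holds). Time passes only in rows, so rows that repeat a pose let the fingers close. It gives the time, the measured TCP pose, the force, the opening and the grip force at its end, in the units of the state.
- sensors.sense(): the state, without advancing time (a new reading comes with each control period).
- grab_frame(name): name is "side" or "top" or "wrist"; returns (picture, depth): 400x640x3 uint8, red, green, blue; 400x640 float32, mm along the optical axis (not along the pixel's ray), 0 where there is no reading.
- camera_params(name): a dict with "camera_matrix" (3x3 intrinsics, pixels), "world_from_camera" (4x4, takes a point from camera to world coordinates). Camera axes: x right, y down, z forward; pixel columns grow to the right and rows downward; lengths in mm; the calibration is good to about 2 mm. A picture is of the moment at which its call begins: read the wrist's pose just before it. camera_params takes no time and is no camera call; for the wrist camera it gives the pose at the moment of the call.
- order.sign_off(): hands the job in; it is judged then, once.
The state is a dict: "clock": time; "qpos": joint angles; "qvel": joint speeds; "joint_efforts": joint torques, N m; "eef_pos": TCP position; "tcp_rot": TCP orientation; "contact_force": force on the tool from outside, world axes, zero at the start; "wrist_torque": the same for the moment, N m; "opening": opening from 0.0 (shut) to 1.0 (fully open); "grasp_force": force on a finger pad.
Only numpy, scipy, OpenCV 4.12 (cv2) and the standard library are available. Lean on these libraries where they do the work, as an engineer would, in place of code of your own. Each camera call takes 0.05 s, during which the arm holds its last target. There are 200 camera calls.

## Working session

There is one attempt and no reset: what is moved stays moved. The work goes in short steps, Python scripts to look and compute and a tool call to move; the robot and the scene stay as the last step left them, time stands still between calls to the robot, and variables do not carry over. Pictures are saved under pics/ and viewed, at most 10 in all, crops included, and the job is handed in when it is done.

Besides the shell and the picture viewer there is one more tool, called after "Request:" as name(argument=value, ...), one argument or row to a line, values as JSON. move_arm: Moves the arm, as the interface text tells. Its arguments: {"type":"object","properties":{"motion":{"type":"array","items":{"type":"array","items":{"type":"number"}}},"grip_force":{"type":"number"}},"required":["motion"]}

```bash
mkdir -p pics; cat > h.py <<'E'
import numpy as np, cv2
from rig import sensors, grab_frame, camera_params, order
def params(n):
    p=camera_params(n); return np.array(p["camera_matrix"]),np.array(p["world_from_camera"])
def ray(n,u,v,P=None):
    K,T=P or params(n); d=np.linalg.inv(K)@[u,v,1]; return T[:3,3],T[:3,:3]@d
def plane(n,u,v,z,P=None):
    o,d=ray(n,u,v,P); return o+d*(z-o[2])/d[2]
def dep(n,u,v,D,P=None):
    o,d=ray(n,u,v,P); return o+d*D[int(v),int(u)]
def cross(a,b):
    (o,d),(p,e)=a,b; t=np.linalg.lstsq(np.c_[d,-e],p-o,rcond=None)[0]
    A=o+d*t[0];B=p+e*t[1]; return (A+B)/2,np.linalg.norm(A-B)
def proj(n,X,P=None):
    K,T=P or params(n); c=T[:3,:3].T@(np.array(X)-T[:3,3]); q=K@c; return q[:2]/q[2]
def save(n,name):
    I,D=grab_frame(n); cv2.imwrite('pics/'+name+'.png',I[:,:,::-1]); np.savez('/tmp/'+name,I=I,D=D,K=params(n)[0],T=params(n)[1]); return I,D
E
python3 - <<'E'
from h import *
np.set_printoptions(precision=3,suppress=True)
for n in("top","side","wrist"):
    save(n,n+'0'); print(n,*params(n))
a=[cv2.imread(f'pics/{n}0.png') for n in("top","side")]
s=sensors.sense(); print(s)
E
```

```text
top [[405.254   0.    313.8  ]
 [  0.    405.254 197.758]
 [  0.      0.      1.   ]] [[   0.005   -0.996    0.087  504.262]
 [  -1.      -0.007   -0.021    3.379]
 [   0.021   -0.087   -0.996 1011.559]
 [   0.       0.       0.       1.   ]]
side [[407.506   0.    319.614]
 [  0.    407.506 201.6  ]
 [  0.      0.      1.   ]] [[   1.       0.017   -0.022  593.071]
 [   0.027   -0.455    0.89  -819.468]
 [   0.005   -0.89    -0.455  567.191]
 [   0.       0.       0.       1.   ]]
wrist [[314.582   0.    315.916]
 [  0.    314.582 197.003]
 [  0.      0.      1.   ]] [[   0.403   -0.882   -0.243  313.472]
 [  -0.915   -0.389   -0.106 -545.598]
 [  -0.001    0.265   -0.964  373.746]
 [   0.       0.       0.       1.   ]]
{'clock': 0.15, 'qpos': array([-1.159,  0.354,  1.634,  0.   ,  1.155, -0.002]), 'qvel': array([-0.002, -0.003, -0.001,  0.001, -0.002,  0.001]), 'joint_efforts': array([  0.001, -60.564, -34.234,   0.   ,   0.006,   0.   ]), 'eef_pos': array([ 251.153, -571.88 ,  196.191]), 'tcp_rot': array([-3.14 , -0.   ,  0.414]), 'contact_force': array([ 0.045,  0.144, -0.122]), 'wrist_torque': array([-0.032,  0.008, -0.011]), 'grasp_force': 0.0, 'opening': 0.9989316514074768}
```

View pics/top0.png

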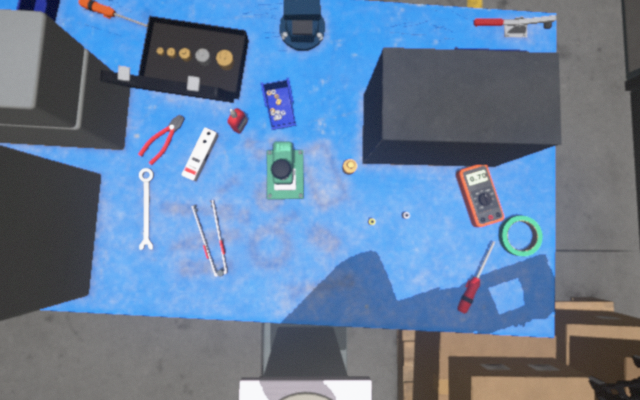

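View pics/side0.png

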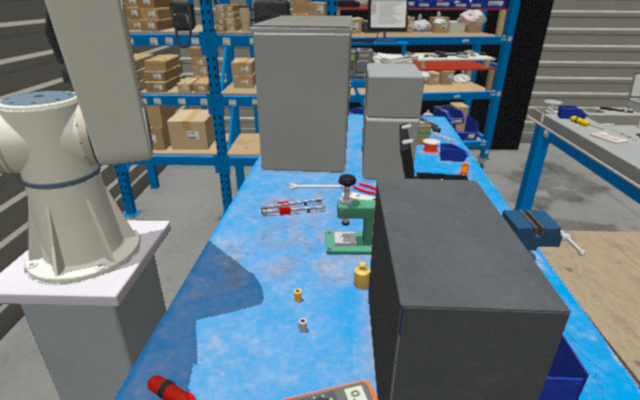

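The top view shows the tongs at (210,240) with jaws toward +x, the press at (284,175), the brass bush at (372,221), the steel bush at (406,215), the weight at (350,166) and the red bottle at (237,120). In the side view the brass bush is at (298,295), the steel one at (303,325) and the knob at (347,180).

```bash
cat >> h.py <<'E'
def hsv(I): return cv2.cvtColor(I,cv2.COLOR_RGB2HSV).astype(int)
def blobs(M,box=None,amin=4):
    M=M.astype(np.uint8).copy()
    if box: m=np.zeros_like(M); x0,y0,x1,y1=box; m[y0:y1,x0:x1]=1; M*=m
    n,L,S,C=cv2.connectedComponentsWithStats(M)
    return [(S[i,4],C[i].round(1),S[i,:4]) for i in range(1,n) if S[i,4]>=amin]
from scipy.spatial.transform import Rotation as Ro
def go(xyz,yaw,s=None):
    """row (rotvec m-shift) from present pose to tool-down pose"""
    s=s or sensors.sense(); R0=Ro.from_euler('xyz',s['tcp_rot']); R1=Ro.from_euler('xyz',[np.pi,0,yaw])
    print('row',np.round((R0.inv()*R1).as_rotvec(),4),np.round(R0.inv().apply(np.array(xyz)-s['eef_pos'])/1000,4),'at',s['eef_pos'].round(1),s['tcp_rot'].round(3))
E
python3 - <<'E'
from h import *
t=np.load('/tmp/top0.npz');s=np.load('/tmp/side0.npz')
def ye(I): h=hsv(I); return (h[...,0]>12)&(h[...,0]<35)&(h[...,1]>100)&(h[...,2]>80)
def gr(I): h=hsv(I); return (h[...,1]<70)&(h[...,2]>90)
def rd(I): h=hsv(I); return ((h[...,0]<8)|(h[...,0]>170))&(h[...,1]>130)&(h[...,2]>80)
for nm,f,bt,bs in(('ye',ye,(330,140,430,240),(280,250,385,345)),('gr',gr,(395,205,418,225),(290,312,318,340)),('red',rd,(190,90,260,290),(255,170,380,225))):
    print(nm,'top',blobs(f(t['I']),bt));print('  side',blobs(f(s['I']),bs))
for a,b in(((372,221),(298,295)),((406,215),(303,325)),((283,168),(347,179))):
    print(cross(ray('top',*a),ray('side',*b)))
print('tongs',[plane('top',u,v,12).round() for u,v in((195,207),(213,202),(207,248),(222,245),(220,273))])
go([420,-140,200],3.14)
go([420,-140,200],1.78)
E
```

```text
ye top [(np.int32(78), array([348.8, 166.5]), array([344, 161,  11,  12], dtype=int32))]
  side [(np.int32(314), array([361.9, 276. ]), array([355, 263,  16,  26], dtype=int32)), (np.int32(63), array([297.5, 295.3]), array([295, 290,   6,  12], dtype=int32))]
gr top [(np.int32(40), array([405.8, 214.9]), array([403, 212,   7,   7], dtype=int32))]
  side [(np.int32(101), array([302.5, 324.7]), array([299, 318,   8,  15], dtype=int32))]
red top [(np.int32(141), array([235.4, 118.8]), array([228, 109,  15,  21], dtype=int32)), (np.int32(9), array([191.8, 171.6]), array([190, 170,   5,   4], dtype=int32)), (np.int32(16), array([222. , 246.5]), array([221, 241,   3,  12], dtype=int32))]
  side [(np.int32(37), array([368.5, 185.8]), array([360, 183,  17,   7], dtype=int32)), (np.int32(47), array([363.6, 190. ]), array([354, 186,  21,   8], dtype=int32)), (np.int32(10), array([282.2, 201.7]), array([278, 201,   9,   2], dtype=int32)), (np.int32(79), array([284.5, 210. ]), array([279, 206,  12,   9], dtype=int32))]
(array([ 534.0260247 , -161.43437352,   13.63840873]), np.float64(1.4683397862993752))
(array([ 549.52939748, -245.99910866,   13.46754475]), np.float64(1.0701099349425884))
(array([636.31904158,  49.89946188, 182.79826868]), np.float64(2.916039347980574))
tongs [array([567., 274.,  12.]), array([579., 231.,  12.]), array([467., 242.,  12.]), array([474., 206.,  12.]), array([407., 209.,  12.])]
row [-3.0000e-04 -1.5000e-03 -2.7262e+00] [ 0.3282 -0.3276 -0.0034] at [ 251.2 -571.9  196.2] [-3.14  -0.     0.414]
row [-9.0000e-04 -8.0000e-04 -1.3662e+00] [ 0.3282 -0.3276 -0.0034] at [ 251.2 -571.9  196.2] [-3.14  -0.     0.414]
```

Request:
move_arm(
  motion=[
    [0,0,-1.36,0.328,-0.328,0],
    [0,0,-1.36,0.328,-0.328,0],
    [0,0,-1.36,0.328,-0.328,0],
    [0,0,-1.36,0.328,-0.328,0],
    [0,0,-1.36,0.328,-0.328,0],
    [0,0,-1.36,0.328,-0.328,0],
    [0,0,-1.36,0.328,-0.328,0],
    [0,0,-1.36,0.328,-0.328,0],
  ],
)

```text
invalid input at $.motion[0]: expected 7 numbers
```

Request:
move_arm(
  motion=[
    [0,0,-1.36,0.328,-0.328,0,0.085],
    [0,0,-1.36,0.328,-0.328,0,0.085],
    [0,0,-1.36,0.328,-0.328,0,0.085],
    [0,0,-1.36,0.328,-0.328,0,0.085],
    [0,0,-1.36,0.328,-0.328,0,0.085],
    [0,0,-1.36,0.328,-0.328,0,0.085],
    [0,0,-1.36,0.328,-0.328,0,0.085],
    [0,0,-1.36,0.328,-0.328,0,0.085],
  ],
)

```text
clock: 1.15
eef_pos: [420.2, -137.3, 196.8]
tcp_rot: [3.141, -0.0, 1.78]
contact_force: [-0.3, -1.1, 0.5]
opening: 0.997
grasp_force: 0.0
```

```bash
python3 - <<'E'
from h import *
go([400,-60,200],3.14)
E
```

```text
row [ 5.0000e-04 -1.0000e-04 -1.3602e+00] [ 0.0798 -0.0037 -0.0032] at [ 420.2 -137.3  196.8] [ 3.141 -0.     1.78 ]
```

Request:
move_arm(
  motion=[
    [0,0,-1.36,0.08,-0.004,0,0.085],
    [0,0,-1.36,0.08,-0.004,0,0.085],
    [0,0,-1.36,0.08,-0.004,0,0.085],
    [0,0,-1.36,0.08,-0.004,0,0.085],
    [0,0,-1.36,0.08,-0.004,0,0.085],
    [0,0,-1.36,0.08,-0.004,0,0.085],
    [0,0,-1.36,0.08,-0.004,0,0.085],
    [0,0,-1.36,0.08,-0.004,0,0.085],
  ],
)

```text
clock: 2.15
eef_pos: [399.5, -62.5, 196.7]
tcp_rot: [3.142, -0.0, 3.137]
contact_force: [-0.3, 0.2, -0.7]
opening: 0.996
grasp_force: 0.0
```

```bash
python3 - <<'E'
from h import *
print(sensors.sense()['eef_pos'],sensors.sense()['tcp_rot'])
save('wrist','w1'); print(params('wrist'))
go([420,170,170],3.14+.26)
E
```

```text
[399.49422812 -62.46596404 196.66999228] [ 3.14154161e+00 -2.72870511e-04  3.13733579e+00]
(array([[314.5820027 ,   0.        , 315.9157237 ],
       [  0.        , 314.5820027 , 197.00292789],
       [  0.        ,   0.        ,   1.        ]]), array([[ 2.68302819e-03,  9.64186280e-01,  2.65212404e-01,
         3.33264657e+02],
       [ 9.99996388e-01, -2.54522570e-03, -8.63258242e-04,
        -6.27490260e+01],
       [-1.57316327e-04,  2.65213762e-01, -9.64189626e-01,
         3.74214002e+02],
       [ 0.00000000e+00,  0.00000000e+00,  0.00000000e+00,
         1.00000000e+00]]))
row [ 1.000e-04 -2.000e-04 -2.621e-01] [-0.0196  0.2325  0.0267] at [399.5 -62.5 196.7] [ 3.142 -0.     3.138]
```

View pics/w1.png

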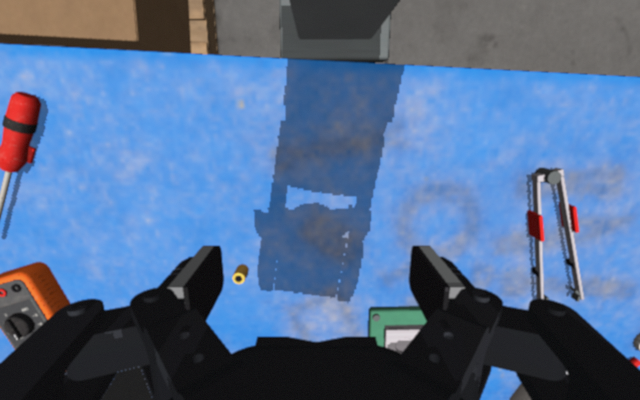

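The wrist view shows the brass bush's top ring at (240,274), the tongs at right (hinge (547,175), plates (535,226)/(573,218)), and only the front edge of the press at (395,325). I go closer for the press.

Request:
move_arm(
  motion=[
    [0,0,0,-0.05,0.038,-0.02,0.085],
    [0,0,0,-0.1,0.076,-0.025,0.085],
    [0,0,0,-0.145,0.112,-0.025,0.085],
    [0,0,0,-0.145,0.112,-0.025,0.085],
    [0,0,0,-0.145,0.112,-0.025,0.085],
  ],
)

```text
clock: 2.82
eef_pos: [544.8, 48.3, 221.1]
tcp_rot: [-3.141, -0.002, 3.134]
contact_force: [-0.8, 0.3, 0.7]
opening: 0.993
grasp_force: 0.0
```

```bash
python3 - <<'E'
from h import *
print(sensors.sense()['eef_pos'],sensors.sense()['tcp_rot'])
save('wrist','w2')
go([402,206,205],3.14+.26)
E
```

```text
[544.76248263  48.3399042  221.09580146] [-3.14122314e+00 -1.79584514e-03  3.13389123e+00]
row [-1.000e-04 -1.400e-03 -2.667e-01] [0.1438 0.1569 0.0165] at [544.5  47.9 221.4] [-3.141e+00 -1.000e-03  3.133e+00]
```

View pics/w2.png

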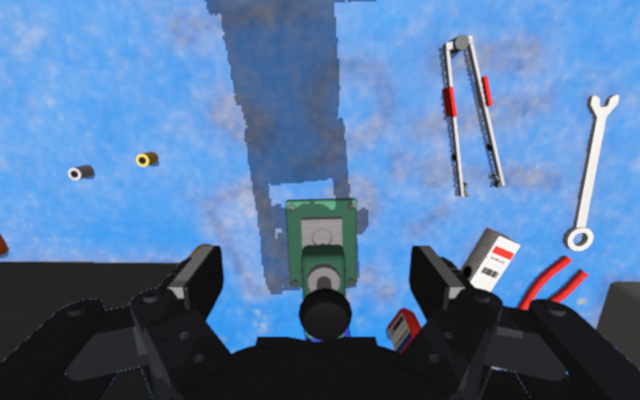

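This view shows everything: press base front corners at (289,201)/(355,199), nest pocket at about (321,237), knob at (326,312), brass bush at (147,159), steel bush at (80,173), and tongs with hinge (460,43), plates (449,101)/(487,91), jaw tips (461,190)/(497,182).

```bash
python3 - <<'E'
from h import *
I=cv2.imread('pics/w2.png')
a=cv2.resize(I[190:345,270:370],None,fx=4,fy=4,interpolation=cv2.INTER_CUBIC)[:600]
b=cv2.resize(I[30:200,430:530],None,fx=3.5,fy=3.5,interpolation=cv2.INTER_CUBIC)
o=np.zeros((600,760,3),np.uint8);o[:a.shape[0],:400]=a;o[:595,405:755]=b[:,:350]
cv2.imwrite('pics/crop1.png',o)
E
```

```text
(no output)
```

View pics/crop1.png

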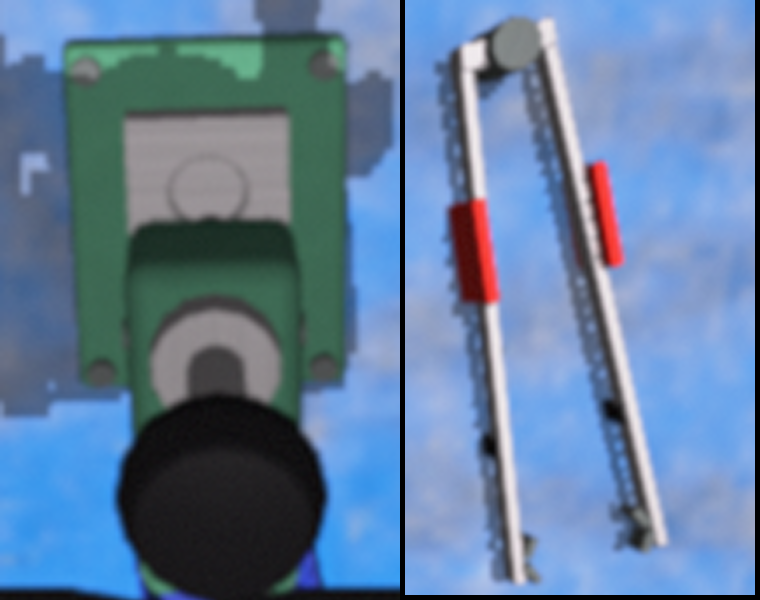

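```bash
cat > m.py <<'E'
from h import *
np.set_printoptions(precision=1,suppress=True)
d=np.load('/tmp/w2.npz');P=(d['K'],d['T']);D=d['D'];I=d['I']
A=lambda x,y:((x+.5)/4-.5+270,(y+.5)/4-.5+190)
B=lambda x,y:((x-405+.5)/3.5-.5+430,(y+.5)/3.5-.5+30)
pl=lambda q,z:plane('w',*q,z,P)
def dp(q): return dep('w',round(q[0]),round(q[1]),D,P)
print('nest rim',pl(A(208,188),22),dp(A(208,140)))
c=[pl(A(*q),12) for q in((66,42),(344,37))];print('base front',c,np.linalg.norm(c[0]-c[1]),'yaw',np.arctan2(*( -(c[1]-c[0])[:2])))
m=(c[0]+c[1])/2;print(' axis',m+[48,0,0])
n=[pl(A(*q),22) for q in((125,115),(288,112))];print('nest block front',n,np.linalg.norm(n[0]-n[1]))
for x,y in((98,372),(86,70),(322,65),(322,367)): print('screw',pl(A(x,y),12))
print('knob',pl(A(221,515),190),dp(A(221,520)))
L=[pl(B(*q),17) for q in((472,60),(518,578))];R=[pl(B(*q),17) for q in((545,38),(661,540))]
print('arms',L,R,dp(B(500,400)),dp(B(620,350)))
m0=(L[0]+R[0])/2;m1=(L[1]+R[1])/2;print(m0,m1,'yaw',np.arctan2(*(m1-m0)[1::-1]),np.linalg.norm(m1-m0))
print('dirs',[np.arctan2(*(a[1]-a[0])[1::-1]) for a in(L,R)])
print('hinge',pl(B(516,42),20),dp(B(516,42)))
h=hsv(I);red=((h[...,0]<8)|(h[...,0]>170))&(h[...,1]>130)&(h[...,2]>80)
for a,cen,bb in blobs(red,(430,30,530,200),10):
    print('red',a,cen,bb,pl(cen,20),dp(cen))
ye=(h[...,0]>12)&(h[...,0]<35)&(h[...,1]>80)&(h[...,2]>60)
for a,cen,bb in blobs(ye,(120,140,170,180),10):
    print('brass',a,cen,bb,pl(cen,20),dp(cen+[0,-4]), dp(cen))
E
python3 m.py
```

```text
nest rim [634.6  54.   22. ] [618.7  54.5  22. ]
base front [array([588.3,   8.9,  12. ]), array([587.3,  97.7,  12. ])] 88.83744452115688 yaw 3.130107380470015
 axis [635.8  53.3  12. ]
nest block front [array([609.6,  27.8,  22. ]), array([609. ,  79.4,  22. ])] 51.5745366505336
screw [706.5  16.1  12. ]
screw [597.7  15.   12. ]
screw [596.6  90.9  12. ]
screw [705.2  93.2  12. ]
knob [632.6  53.7 190. ] [633.6  53.8 190.6]
arms [array([410.8, 196.2,  17. ]), array([581.5, 230.5,  17. ])] [array([404.6, 218.6,  17. ]), array([567.9, 279.7,  17. ])] [518.  216.4  19. ] [501.9 255.3  18. ]
[407.7 207.4  17. ] [574.7 255.1  17. ] yaw 0.27792315776046617 173.68211639925005
dirs [np.float64(0.198051252643259), np.float64(0.35769268216113886)]
hinge [406.2 208.3  20. ] [407.6 205.7  25.4]
red 142 [486.9  91.1] [483  77   9  29] [458.1 243.5  20. ] [458.3 241.   24.9]
red 145 [451.7 100.9] [446  87  11  30] [468.5 204.4  20. ] [468.8 203.1  24. ]
brass 186 [146.6 158.6] [137 153  20  13] [ 532.6 -157.3   20. ] [ 528.1 -155.6   21.1] [ 532.5 -154.7   24. ]
```

Press axis comes out at about (634.7, 53.8) with yaw about 0.01. The nest rim at z 22, the knob top at z 190.6 and the plate tops at z 24 all agree with the text. Tongs origin is about (464.5, 222.2), yaw 0.278.

Request:
move_arm(
  motion=[
    [0,0,-0.1,0.02,0.05,0,0.085],
    [0,0,-0.2,0.045,0.1,0,0.085],
    [0,0,-0.287,0.065,0.145,0.03,0.085],
    [0,0,-0.287,0.0815,0.173,0.09,0.085],
    [0,0,-0.287,0.0815,0.173,0.14,0.085],
    [0,0,-0.287,0.0815,0.173,0.15,0.085],
    [0,0,-0.287,0.0815,0.173,0.15,0.085],
    [0,0,-0.287,0.0815,0.173,0.15,0.085],
  ],
)

```text
clock: 3.88
eef_pos: [467.1, 222.1, 73.9]
tcp_rot: [3.141, 0.003, -2.864]
contact_force: [0.2, -1.1, 0.3]
opening: 0.993
grasp_force: 0.0
```

```bash
python3 - <<'E'
from h import *
np.set_printoptions(precision=1,suppress=True)
s=sensors.sense();print(s['eef_pos'],s['tcp_rot']*1000,s['opening'])
I,D=save('wrist','w3');P=params('wrist')
h=hsv(I);red=((h[...,0]<8)|(h[...,0]>170))&(h[...,1]>130)&(h[...,2]>60)
for a,cen,bb in blobs(red,(150,100,480,400),30):
    x=[dep('w',u,v,D,P) for v in range(bb[1],bb[1]+bb[3]) for u in range(bb[0],bb[0]+bb[2]) if red[v,u]]
    x=np.array(x);t=x[abs(x[:,2]-24)<2.5];print(a,cen,bb,t.mean(0),t.min(0),t.max(0),len(t),np.polyfit(t[:,0],t[:,1],1))
go([464.5,222.2,4],np.pi+.278)
# brass from w1
d=np.load('/tmp/w1.npz');P=(d['K'],d['T']);h=hsv(d['I'])
for a,c,b in blobs((h[...,0]>12)&(h[...,0]<35)&(h[...,1]>80)&(h[...,2]>60),(225,255,260,295),10): print('brass w1',a,c,b,[plane('w',*q,24,P) for q in(c,(c[0],b[1]+b[3]-7.5))])
E
```

```text
[467.1 222.1  73.9] [ 3141.1     3.3 -2863.5] 0.9926509343333367
238 [293.8 197.2] [291 172   6  48] [469.2 204.7  24.2] [453.3 199.3  21.7] [484.9 210.   26.2] 228 [ 0.2 90.4]
250 [346.5 196.8] [344 173   6  46] [457.7 242.6  24.2] [442.3 236.3  21.6] [473.4 249.5  26.2] 244 [ 0.3 95. ]
row [0. 0. 0.] [0.  0.  0.1] at [467.1 222.1  73.8] [ 3.1  0.  -2.9]
brass w1 170 [240. 274.] [233 265  14  19] [array([ 528.2, -157.3,   24. ]), array([ 531.7, -157.5,   24. ])]
```

View pics/w3.png

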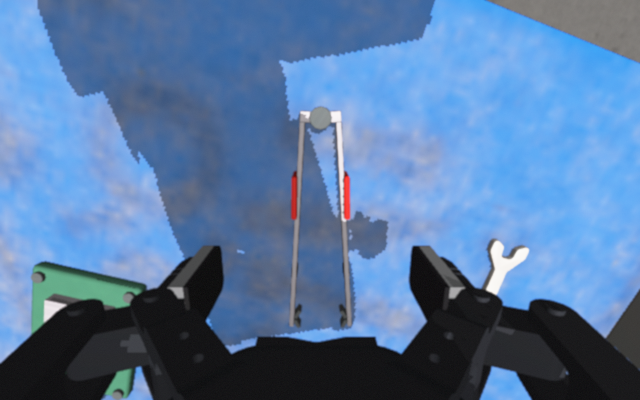

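The wrist view shows the tongs centred between the fingers (hinge (320,118), plates at columns 294/346, jaws (297,322)/(346,322)). A few mm of correction, then descend and hold lightly.

Request:
move_arm(
  motion=[
    [0,0,-0.009,0.003,0.002,0.03,0.075],
    [0,0,-0.009,0.003,0.002,0.055,0.07],
    [0,0,-0.009,0.003,0.002,0.07,0.065],
    [0,0,-0.009,0.003,0.002,0.071,0.06],
    [0,0,-0.009,0.003,0.002,0.071,0.05],
    [0,0,-0.009,0.003,0.002,0.071,0.042],
    [0,0,-0.009,0.003,0.002,0.071,0.041],
    [0,0,-0.009,0.003,0.002,0.071,0.041],
  ],
  grip_force=20,
)

```text
clock: 4.92
eef_pos: [462.1, 223.2, 1.1]
tcp_rot: [3.142, 0.0, -2.853]
contact_force: [0.0, 0.6, 0.0]
opening: 0.482
grasp_force: 0.0
```

```bash
python3 - <<'E'
from h import *
s=sensors.sense();print(s)
I,D=save('wrist','w4');P=params('wrist')
E
```

```text
{'clock': 4.925, 'qpos': array([ 4.46987402e-01,  4.61458680e-01,  2.01255561e+00,  6.68945000e-06,
        6.67088793e-01, -1.41203407e+00]), 'qvel': array([ 0.00221847,  0.00367562,  0.00083657,  0.00221637, -0.00060816,
       -0.00154538]), 'joint_efforts': array([-8.56557512e-03, -5.47078979e+01, -2.08271652e+01, -3.17576205e-04,
       -1.58369261e-03, -5.61533113e-05]), 'eef_pos': array([462.13680839, 223.18807452,   1.07726253]), 'tcp_rot': array([ 3.14151117e+00,  4.82756500e-04, -2.85337278e+00]), 'contact_force': array([0.04840677, 0.64014456, 0.01706721]), 'wrist_torque': array([ 0.04801878, -0.00375591, -0.02400012]), 'grasp_force': 0.0, 'opening': 0.4822585549548553}
```

View pics/w4.png

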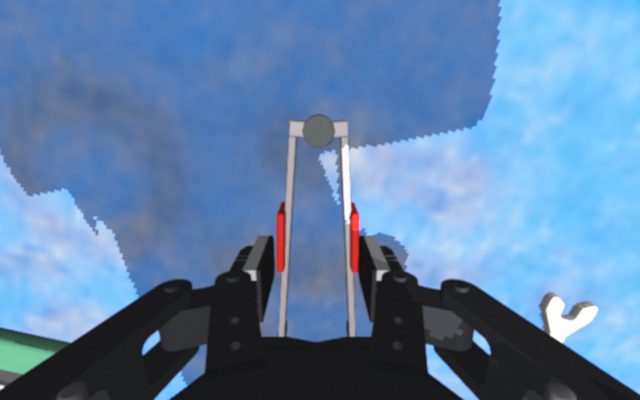

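```bash
python3 - <<'E'
from h import *
np.set_printoptions(precision=1,suppress=True)
d=np.load('/tmp/w4.npz');P=(d['K'],d['T']);D=d['D'];I=d['I']
s=sensors.sense();R=Ro.from_euler('xyz',s['tcp_rot'])
f=lambda u,v:R.inv().apply(dep('w',u,v,D,P)-s['eef_pos'])
for q in((279,208),(280,230),(281,265),(272,240),(268,240),(271,260),(265,280),(266,310),(258,300),(250,245),(362,240),(368,245),(355,230),(354,210),(372,300)): print(q,I[q[1],q[0]],f(*q))
E
```

```text
(279, 208) [ 97  81 114] [ 15.1 -20.9 -13.6]
(280, 230) [224  52  47] [  6.2 -19.5 -23.7]
(281, 265) [218  46  41] [-13.7 -19.5 -24.1]
(272, 240) [26 29 35] [  7.3 -21.5 -39.4]
(268, 240) [31 30 32] [  9.9 -22.4 -45.5]
(271, 260) [21 19 20] [ -0.  -21.4 -45.5]
(265, 280) [19 19 21] [ -0.  -21.4 -63.2]
(266, 310) [ 93 109 144] [-59.9 -33.4   1.8]
(258, 300) [56 56 56] [ -1.8 -22.3 -74.4]
(250, 245) [ 87  98 120] [-13.4 -41.3   1.3]
(362, 240) [25 24 26] [ 10.1  20.1 -45.8]
(368, 245) [103 104 104] [ 10.3  21.9 -51.7]
(355, 230) [252  66  60] [  6.2  19.7 -23.6]
(354, 210) [132  24  21] [ 15.   19.7 -16.8]
(372, 300) [55 53 54] [ -1.5  20.2 -74.9]
```

Request:
move_arm(
  motion=[
    [0,0,0,0,0,0,0.04],
    [0,0,0,0,0,0,0.039],
    [0,0,0,0,0,0,0.039],
  ],
)

```text
clock: 5.35
eef_pos: [462.0, 223.1, 0.8]
tcp_rot: [-3.142, -0.0, -2.853]
contact_force: [1.2, 0.1, -0.4]
opening: 0.456
grasp_force: 0.0
```

```bash
python3 - <<'E'
from h import *
s=sensors.sense();print(s['opening']*85.4,s['grasp_force'],s['contact_force'],s['eef_pos'])
E
```

```text
38.959376214070154 0.0 [ 1.18999067  0.1123227  -0.38815631] [461.97007061 223.06513919   0.76569191]
```

```bash
cat > plates.py <<'E'
from h import *
import sys
np.set_printoptions(precision=1,suppress=True)
s=sensors.sense();R=Ro.from_euler('xyz',s['tcp_rot'])
I,D=save('wrist',sys.argv[1]);P=params('wrist');h=hsv(I)
red=((h[...,0]<8)|(h[...,0]>170))&(h[...,1]>130)&(h[...,2]>60)
for a,c,b in blobs(red,(240,150,400,330),30):
    v,u=np.nonzero(red[b[1]:b[1]+b[3],b[0]:b[0]+b[2]]);u=u+b[0];v=v+b[1]
    x=np.array([R.inv().apply(dep('w',i,j,D,P)-s['eef_pos']) for i,j in zip(u,v)])
    x=x[abs(x[:,2]-np.median(x[:,2]))<2.5];print(a,b,'med',np.median(x,0),'min',np.percentile(x,2,0),'max',np.percentile(x,98,0))
print('open',s['opening']*85.4,'gf',s['grasp_force'],s['contact_force'],'tcp',s['eef_pos'],s['tcp_rot'][2])
E
python3 plates.py w5
```

```text
534 [275 203  10  70] med [ -0.7 -19.6 -23.5] min [-17.3 -22.1 -24.8] max [ 14.4 -17.4 -21.5]
439 [351 204   8  69] med [  3.   19.2 -23.5] min [-17.1  17.6 -24.8] max [ 14.2  21.3 -22.3]
open 38.959376214070154 gf 0.0 [ 1.2  0.1 -0.4] tcp [462.  223.1   0.8] -2.8533983439309254
```

Request:
move_arm(
  motion=[
    [0,0,0,0,0,0,0.0375],
    [0,0,0,0,0,0,0.0375],
  ],
)

```text
clock: 5.65
eef_pos: [461.9, 223.1, 0.8]
tcp_rot: [-3.142, -0.0, -2.853]
contact_force: [-0.3, -0.8, -0.8]
opening: 0.441
grasp_force: 0.0
```

```bash
python3 plates.py w6
```

```text
490 [276 203   9  70] med [  0.8 -19.5 -23.5] min [-17.3 -21.2 -24.8] max [ 14.5 -17.5 -21.5]
385 [351 204   8  69] med [  4.9  19.  -23.5] min [-16.5  17.5 -24.6] max [ 14.5  21.3 -21.7]
open 37.65868443959862 gf 0.0 [-0.3 -0.8 -0.8] tcp [461.9 223.1   0.8] -2.853340131023366
```

Request:
move_arm(
  motion=[
    [0,0,0,0,0,0,0.0355],
    [0,0,0,0,0,0,0.0355],
  ],
)

```text
clock: 5.95
eef_pos: [462.0, 223.1, 0.8]
tcp_rot: [3.142, -0.0, -2.853]
contact_force: [-0.2, -0.0, 0.0]
opening: 0.416
grasp_force: 0.0
```

```bash
python3 plates.py w7; python3 - <<'E'
import cv2
I=cv2.imread('pics/w7.png');cv2.imwrite('pics/crop2.png',cv2.resize(I[110:350,200:440],None,fx=2.5,fy=2.5,interpolation=cv2.INTER_CUBIC))
E
```

```text
416 [277 203   8  69] med [  3.7 -19.  -23.4] min [-16.9 -21.  -24.6] max [ 14.7 -17.4 -21.3]
290 [351 204   8  67] med [  8.   19.  -23.4] min [-12.2  17.6 -24.5] max [ 14.4  21.3 -21.9]
open 35.56238430060832 gf 0.0 [-0.2 -0.   0. ] tcp [462.  223.1   0.8] -2.8533852838642333
```

View pics/crop2.png

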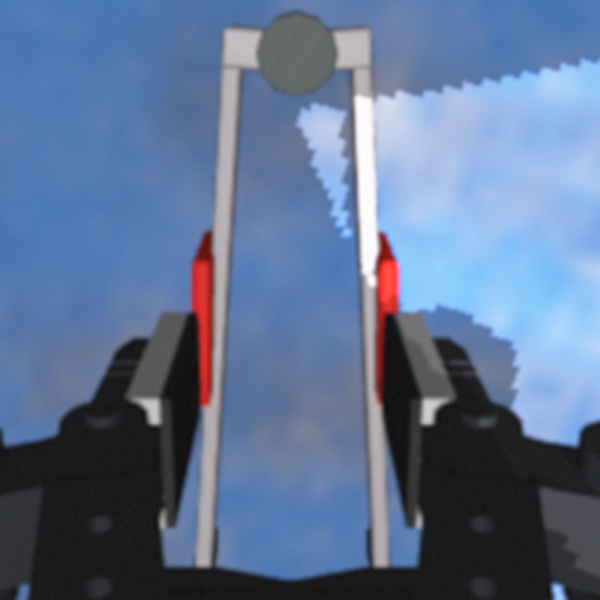

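The pads pass above the plates without touching (pad lower edge at crop row 315, plates' red still visible beneath them). I'll measure how high the finger ends really stand.

```bash
python3 - <<'E'
from h import *
np.set_printoptions(precision=1,suppress=True)
poses={'w3':([467.1,222.1,73.9],[3.1411,.0033,-2.8635]),'w4':([462.1,223.2,1.1],[3.1415,.0005,-2.8534]),'w7':([462,223.1,.8],[3.142,0,-2.8534])}
for n,(p,r) in poses.items():
    d=np.load(f'/tmp/{n}.npz');D=d['D'];K,T=d['K'],d['T'];R=Ro.from_euler('xyz',r)
    v,u=np.mgrid[0:400,0:640];c=np.stack([u,v,np.ones_like(u)],-1)@np.linalg.inv(K).T*D[...,None]
    X=R.inv().apply((c.reshape(-1,3)@T[:3,:3].T+T[:3,3])-p).reshape(400,640,3)
    m=(D>0)&(D<200)&(abs(X[...,1])<70)&(abs(X[...,0])<40)&(X[...,2]<-27)
    for sg in(-1,1):
        q=X[m&(X[...,1]*sg>0)];q=q[np.argsort(-q[:,2])][:2000];uv=np.argwhere(m&(X[...,1]*sg>0))
        print(n,sg,'lowest',q[[0,20,60,150,400]])
    for row in (236,238,242,250,265) if n!='w3' else (247,250,255,265,285):
        cs=[c for c in range(180,316) if m[row,c]]
        if cs: print('  row',row,cs[0],cs[-1],X[row,cs[-1]],X[row,cs[len(cs)//2]])
    # region just above pad in image
E
```

```text
w3 -1 lowest [[ -3.3 -43.7 -47.1]
 [  5.9 -43.4 -48.6]
 [  6.3 -43.8 -50.3]
 [ -8.2 -43.4 -52.7]
 [ 10.4 -43.5 -57.2]]
w3 1 lowest [[  3.4  41.9 -47.3]
 [  1.8  41.5 -49. ]
 [  2.5  41.5 -50.3]
 [ 10.3  43.2 -52.8]
 [ -0.1  41.9 -57.3]]
  row 247 201 219 [  8.1 -43.6 -49.1] [ 10.1 -45.9 -53.5]
  row 250 199 220 [  6.1 -43.6 -47.9] [ 10.  -45.1 -56.2]
  row 255 194 221 [  3.8 -43.3 -48.2] [  9.9 -44.4 -60.8]
  row 265 180 221 [ -1.  -43.6 -48.5] [ 10.3 -43.9 -70.2]
  row 285 180 222 [-10.3 -43.4 -49.9] [  3.3 -43.3 -72.6]
w4 -1 lowest [[  5.5 -21.5 -36.1]
 [ -1.5 -21.4 -39.2]
 [ -0.5 -21.5 -41.3]
 [ 10.1 -24.4 -44.5]
 [  9.8 -23.8 -50.6]]
w4 1 lowest [[ -9.   19.7 -35.9]
 [ -4.4  19.7 -38.6]
 [ 10.3  21.1 -41.3]
 [  6.   29.2 -44.2]
 [ 10.1  21.5 -51. ]]
  row 236 258 272 [  9.4 -21.4 -39.3] [ 10.5 -24.3 -41.9]
  row 238 257 272 [  8.5 -21.4 -39.6] [  9.8 -24.2 -42.8]
  row 242 255 273 [  5.  -21.5 -36.3] [ 10.  -23.8 -47.8]
  row 250 240 273 [  1.7 -21.4 -38.1] [ 10.  -25.5 -56. ]
  row 265 232 273 [ -5.4 -21.4 -39.9] [ 10.1 -24.5 -69.5]
w7 -1 lowest [[  4.2 -18.7 -35.7]
 [ -7.7 -18.7 -38.6]
 [  0.5 -18.8 -40.1]
 [  5.8 -27.8 -44. ]
 [  6.1 -29.2 -50.8]]
w7 1 lowest [[  0.6  17.  -35.8]
 [ -1.9  16.7 -38.5]
 [  4.7  16.8 -40.3]
 [  3.9  16.9 -44. ]
 [ 10.4  18.  -50.9]]
  row 236 264 278 [  9.1 -18.7 -38.8] [ 10.4 -21.1 -41.7]
  row 238 263 278 [  8.  -18.7 -38.6] [  9.8 -21.4 -42.9]
  row 242 261 278 [  6.2 -18.7 -39.2] [ 10.2 -21.1 -48.4]
  row 250 246 279 [  1.  -18.7 -36.9] [ 10.3 -22.8 -56.7]
  row 265 239 279 [ -6.  -18.6 -38.9] [ 10.4 -22.1 -70.2]
```

```bash
python3 - <<'E'
from h import *
I,D=save('side','s1'); 
u,v=proj('side',[462,223,10]);print(u,v);u,v=int(u),int(v)
cv2.imwrite('pics/s1c.png',cv2.resize(I[v-80:v+40,u-70:u+90,::-1],None,fx=5,fy=5,interpolation=cv2.INTER_CUBIC))
E
```

```text
283.4098855315841 208.24060364699477
```

View pics/s1c.png

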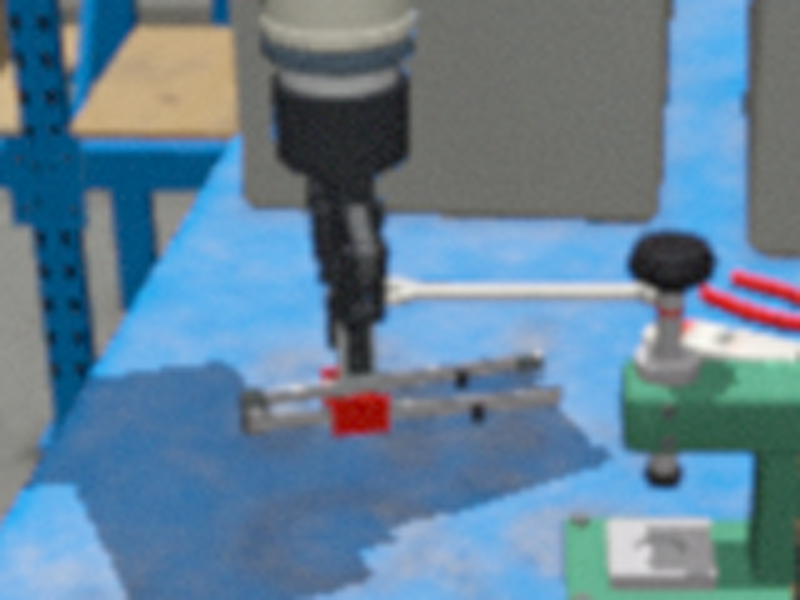

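The side view confirms it: the fingers end about 36 mm above the reported TCP height, clear of the red plates (tips at crop (355,375), plate below at (360,410)). I reopen, go 31 mm lower, and close again in steps.

Request:
move_arm(
  motion=[
    [0,0,0,0,0,0,0.057],
    [0,0,0,0,0,0,0.057],
    [0,0,0,0,0,0.012,0.057],
    [0,0,0,0,0,0.024,0.057],
    [0,0,0,0,0,0.031,0.057],
    [0,0,0,0,0,0.031,0.05],
    [0,0,0,0,0,0.031,0.044],
    [0,0,0,0,0,0.031,0.0415],
  ],
)

```text
clock: 7.05
eef_pos: [462.2, 223.2, -30.0]
tcp_rot: [3.142, 0.0, -2.853]
contact_force: [-0.0, 0.8, -1.3]
opening: 0.483
grasp_force: 5.0
```

```bash
python3 plates.py w8
```

```text
848 [267 221  13  86] med [ -0.2 -19.2 -54.4] min [-17.2 -21.6 -55.7] max [ 14.4 -17.2 -52.3]
841 [352 223  14  85] med [ -0.4  17.7 -54.4] min [-17.5  15.6 -56. ] max [ 14.1  20.  -52.8]
open 41.25979238423158 gf 4.956260696053505 [-0.   0.8 -1.3] tcp [462.2 223.2 -30. ] -2.85338982286793
```

The tongs are now held at 5 N with the plates about 41 mm apart. Lift 30 mm and carry towards the brass bush, coming in from behind it.

Request:
move_arm(
  motion=[
    [0,0,0,0,0,-0.015,0.0405],
    [0,0,0,0,0,-0.03,0.0405],
    [0,0,0.05,0.0216,-0.033,-0.03,0.0405],
    [0,0,0.1,0.043,-0.067,-0.03,0.0405],
    [0,0,0.15,0.069,-0.107,-0.03,0.0405],
    [0,0,0.2,0.095,-0.147,-0.03,0.0405],
    [0,0,0.24,0.121,-0.187,-0.03,0.0405],
    [0,0,0.276,0.147,-0.226,-0.03,0.0405],
  ],
)

```text
clock: 8.1
eef_pos: [385.7, -36.7, 1.0]
tcp_rot: [-3.141, 0.002, -3.13]
contact_force: [0.8, 0.0, -1.7]
opening: 0.475
grasp_force: 5.4
```

```bash
python3 plates.py w9; python3 -c "
from h import *
go([350,-157.5,-1],np.pi+.012)"
```

```text
845 [268 221  13  86] med [  1.9 -21.6 -54. ] min [-15.  -24.  -55.3] max [ 16.7 -19.6 -51.8]
827 [351 222  14  86] med [  1.7  14.3 -54. ] min [-15.2  12.1 -55.3] max [ 16.3  16.7 -52.2]
open 40.556544121409395 gf 5.351550802588463 [ 0.8  0.  -1.7] tcp [385.7 -36.7   1. ] -3.130299065879848
row [-0.0009 -0.0002 -0.003 ] [ 0.0342 -0.1173  0.0018] at [383.2 -39.9   0.7] [-3.141 -0.    -3.133]
```

Request:
move_arm(
  motion=[
    [0,0,-0.003,0.012,-0.04,0,0.0405],
    [0,0,-0.003,0.024,-0.08,0,0.0405],
    [0,0,-0.003,0.034,-0.117,0,0.0405],
    [0,0,-0.003,0.034,-0.117,0.015,0.0405],
    [0,0,-0.003,0.034,-0.117,0.027,0.0405],
    [0,0,-0.003,0.034,-0.117,0.027,0.0405],
  ],
)

```text
clock: 8.9
eef_pos: [352.4, -152.3, -27.5]
tcp_rot: [3.141, -0.001, -3.126]
contact_force: [0.7, 0.4, -1.0]
opening: 0.476
grasp_force: 5.4
```

```bash
python3 plates.py w10; python3 -c "
from h import *
go([421,-157.5,-27],np.pi+.012)
t,_=save('top','t10');s,_=save('side','s10')
o=np.zeros((400,800,3),np.uint8)
u,v=map(int,proj('top',[520,-158,10]));o[:,:400]=cv2.resize(t[v-40:v+40,u-40:u+40],(400,400),interpolation=cv2.INTER_CUBIC);print(u,v)
u,v=map(int,proj('side',[510,-158,10]));o[:,400:]=cv2.resize(s[v-50:v+50,u-50:u+50],(400,400),interpolation=cv2.INTER_CUBIC);print(u,v)
cv2.imwrite('pics/c10.png',o[:,:,::-1])"
```

```text
824 [268 221  13  86] med [ -0.7 -18.5 -54.6] min [-17.5 -20.9 -55.8] max [ 14.  -16.5 -52.4]
812 [351 222  14  86] med [ -0.9  17.4 -54.6] min [-17.6  15.2 -55.9] max [ 13.7  19.7 -52.7]
open 40.630758242706825 gf 5.356033891439438 [ 0.7  0.4 -1. ] tcp [ 352.4 -152.3  -27.5] -3.125762334896883
row [ 0.0003 -0.0007  0.004 ] [-0.0683 -0.0063 -0.0002] at [ 352.6 -152.3  -27.2] [ 3.141e+00 -1.000e-03 -3.126e+00]
370 227
286 295
```

View pics/c10.png

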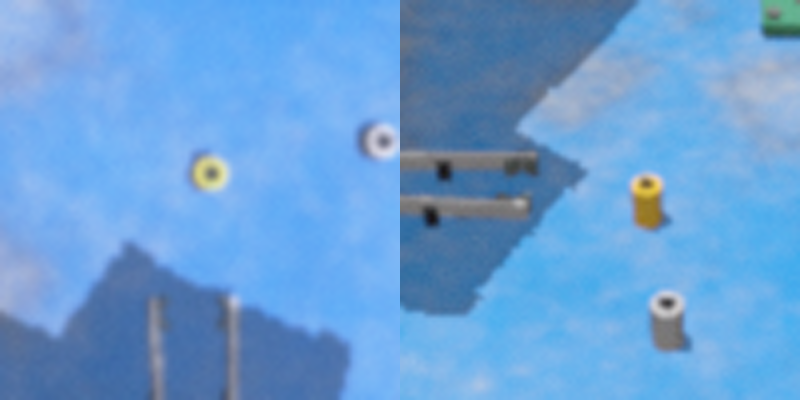

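In the top crop the jaws are at columns 156/232 with tips at row 297 and the brass bush at (211,173). So it stands about 8 mm to −y of the jaw midline and about 67 mm ahead. The side crop shows the tongs level and the steel bush clear.

Request:
move_arm(
  motion=[
    [0,0,0.004,0,-0.0072,0,0.042],
    [0,0,0.004,0,-0.0072,0,0.042],
    [0,0,0.004,-0.02,-0.0072,0,0.042],
    [0,0,0.004,-0.04,-0.0072,0,0.042],
    [0,0,0.004,-0.055,-0.0072,0,0.042],
    [0,0,0.004,-0.067,-0.0072,0,0.042],
    [0,0,0.004,-0.067,-0.0072,0,0.042],
  ],
)

```text
clock: 9.93
eef_pos: [420.8, -159.0, -27.2]
tcp_rot: [-3.141, 0.001, -3.13]
contact_force: [0.1, -0.2, -1.0]
opening: 0.491
grasp_force: 4.6
```

```bash
cat > chk.py <<'E'
from h import *
import sys
np.set_printoptions(precision=1,suppress=True)
s=sensors.sense();print('open',s['opening']*85.4,'gf',s['grasp_force'],s['contact_force'],'tcp',s['eef_pos'],s['tcp_rot'])
def ye(I): h=hsv(I); return (h[...,0]>12)&(h[...,0]<38)&(h[...,1]>80)&(h[...,2]>70)
X=np.array([float(a) for a in sys.argv[2:5]])
for n in('top','side'):
    I,D=save(n,n+sys.argv[1]);u,v=proj(n,X).astype(int)
    for a,c,b in blobs(ye(I),(u-14,v-14,u+15,v+15),8): print(n,a,c,b,'depth pt',dep(n,*c,D))
E
python3 chk.py a 532 -158 12; python3 - <<'E'
from h import *
d=np.load('/tmp/topa.npz');u,v=map(int,proj('top',[530,-158,17]));print(u,v)
g=d['I'][v-12:v+14,u-14:u+15].astype(int)
for r in range(0,26): print(v-12+r,' '.join('%3d'%x for x in g[r,:,0]))
E
```

```text
open 41.90749772956587 gf 4.556141272187233 [ 0.1 -0.2 -1. ] tcp [ 420.8 -159.   -27.2] [-3.1  0.  -3.1]
top 8 [370.1 221.9] [369 220   4   4] depth pt [ 532.1 -154.6   26.5]
side 60 [297.2 292.6] [294 288   7  10] depth pt [ 532.  -163.9   21.8]
370 222
210  86  84  87  92 100 109 111 116 117 120 120 118 117 113 113 113 114 109 108 111 111 111 109 108 108 110 113 117 120
211  79  76  78  80  89  91  96 111 119 119 116 120 115 114 116 119 119 118 113 108 110 109 109 111 109 111 113 119 123
212  75  77  76  77  82  83  91 107 118 122 121 119 117 121 121 123 122 121 115 112 110 108 111 113 115 113 115 120 124
213  76  81  77  76  79  83  94 101 115 119 124 118 124 122 126 127 129 124 117 113 109 108 109 113 116 113 111 119 125
214  82  79  80  78  76  78  86  93 100 106 111 115 118 122 125 126 128 125 115 112 108 108 107 113 114 114 114 120 122
215  80  80  80  78  77  79  82  86  87  93  96  98 101 103 113 118 122 123 120 112 108 103 105 111 110 117 117 120 124
216  82  84  77  75  77  79  81  84  86  89  88  89  89  88  96 103 110 117 118 108  98 102 108 112 118 116 118 121 126
217  
[... 1574 characters left out ...]
  75  84 123 150 125  92  78  79  79  80  78  79  78  80  78  83  79  81 100 141 135  98  75  70  68
231  87  82  77  74  74  84 117 142 121  85  77  75  73  73  77  76  80  81  81  80  77  76 100 141 130  96  74  71  73
232  87  83  77  78  78  87 110 134 114  83  77  73  73  74  76  74  82  82  79  75  74  75  94 133 126  96  74  73  71
233  85  84  81  78  78  84 103 129 113  88  76  75  75  75  75  76  78  80  78  74  73  73  95 133 124  93  76  73  75
234  83  81  81  81  84  86  98 130 115  85  79  79  78  77  78  77  75  77  77  70  70  73  90 132 120  88  77  76  73
235  83  81  82  85  88  88  98 130 112  85  79  81  76  77  74  72  74  73  73  71  71  71  93 132 121  88  75  76  76
```

The bush is laterally centred between the jaws, sitting about 2 mm deeper than the V centre. Back off 2 mm and squeeze.

Request:
move_arm(
  motion=[
    [0,0,0,0.002,0,0,0.042],
    [0,0,0,0.002,0,0,0.039],
    [0,0,0,0.002,0,0,0.037],
    [0,0,0,0.002,0,0,0.032],
    [0,0,0,0.002,0,0,0.03],
    [0,0,0,0.002,0,0,0.03],
  ],
  grip_force=30,
)

```text
clock: 10.78
eef_pos: [417.8, -159.0, -27.2]
tcp_rot: [-3.142, 0.0, -3.13]
contact_force: [0.3, 0.1, -0.7]
opening: 0.427
grasp_force: 30.0
```

```bash
python3 chk.py b 532 -158 12; python3 plates.py w11
```

```text
open 36.47683510987527 gf 30.041439830019954 [ 0.3  0.1 -0.7] tcp [ 417.8 -159.   -27.2] [-3.1  0.  -3.1]
top 11 [370.1 221.2] [369 219   4   5] depth pt [ 534.  -155.2   22.8]
side 49 [297.6 292.7] [294 289   8  12] depth pt [ 532.9 -165.1   22.6]
802 [271 221  14  85] med [ -0.7 -16.9 -53.7] min [-17.4 -19.1 -54.9] max [ 14.4 -14.9 -51.8]
803 [346 222  15  85] med [ -0.8  15.5 -53.8] min [-17.6  13.3 -55.4] max [ 13.9  17.8 -52.1]
open 37.02238101404533 gf 30.04632527488866 [-0.5  1.2 -0.8] tcp [ 417.8 -159.   -27.2] -3.1304338701090355
```

Gripped: plates at 36.5–37 mm, 30 N. Lift and carry to in front of the throat.

Request:
move_arm(
  motion=[
    [0,0,0,0,0,-0.012,0.03],
    [0,0,0,0,0,-0.029,0.03],
    [0,0,0,-0.005,0.04,-0.029,0.03],
    [0,0,0,-0.01,0.085,-0.029,0.03],
    [0,0,0,-0.015,0.13,-0.029,0.03],
    [0,0,0,-0.0247,0.175,-0.029,0.03],
    [0,0,0,-0.0247,0.212,-0.029,0.03],
    [0,0,0,-0.0247,0.212,-0.029,0.03],
  ],
)

```text
clock: 11.92
eef_pos: [440.5, 55.3, 2.5]
tcp_rot: [3.141, 0.001, -3.127]
contact_force: [0.6, 0.3, -0.6]
opening: 0.433
grasp_force: 30.4
```

```bash
python3 chk.py c 551 54 41; python3 - <<'E'
from h import *
np.set_printoptions(precision=1,suppress=True)
t=np.load('/tmp/topc.npz')['I'];s=np.load('/tmp/sidec.npz')['I']
print('knob proj top',proj('top',[634,53.8,190]),'side',proj('side',[634,53.8,190]))
bl=lambda I:I.max(2)<60
print('knob top',blobs(bl(t),(255,140,310,195),60));print('knob side',blobs(bl(s),(325,165,365,235),8))
gn=lambda I:(lambda h:(h[...,0]>60)&(h[...,0]<90)&(h[...,1]>80))(hsv(I))
print('green top',blobs(gn(t),(250,130,320,210),200))
for z in(0,12):print([proj('top',[x,y,z]) for x,y in((587.2,8),(586.1,100))])
E
```

```text
open 36.96825312469495 gf 30.383371722782613 [ 0.6  0.3 -0.6] tcp [440.5  55.3   2.5] [ 3.1  0.  -3.1]
top 19 [283.3 210.9] [280 208   7   6] depth pt [556.3  55.4  52.1]
side 22 [312.4 227. ] [310 225   6   5] depth pt [554.1  46.5  53.3]
knob proj top [280.9 169.3] side [346.7 175.4]
knob top []
knob side [(np.int32(119), array([346.9, 180.3]), array([340, 176,  15,  10], dtype=int32)), (np.int32(8), array([345.2, 223.5]), array([343, 223,   5,   2], dtype=int32))]
green top [(np.int32(1176), array([284.6, 169.9]), array([267, 142,  36,  57], dtype=int32))]
[array([303.5, 199.8]), array([266.7, 200. ])]
[array([303.5, 199.4]), array([266.2, 199.6])]
```

```bash
python3 - <<'E'
from h import *
np.set_printoptions(precision=1,suppress=True)
s=sensors.sense();print(s['eef_pos'],s['tcp_rot'])
t,_=save('top','topd');sd,D=save('side','sided')
print('top R-B');
for r in range(203,219): print(r,' '.join('%4d'%x for x in (t[r,272:296,0].astype(int)-t[r,272:296,2])))
print('side R-B')
for r in range(220,244): print(r,' '.join('%4d'%x for x in (sd[r,300:330,0].astype(int)-sd[r,300:330,2])))
print('side gray near foot')
for r in range(212,236): print(r,' '.join('%3d'%x for x in sd[r,333:360].mean(1)))
print(proj('side',[634.7,53.8,60]),proj('side',[634.7,53.8,22]))
E
```

```text
[440.2  53.4   2.3] [-3.1  0.  -3.1]
top R-B
203  -73  -68  -65  -58  -55  -59  -67  -72  -80  -81  -85  -95 -110 -120 -124 -126 -127 -130 -134 -132 -132 -130 -129 -131
204  -69  -69  -65  -61  -60  -65  -77  -85  -89  -91  -96 -101 -111 -119 -123 -125 -130 -133 -134 -135 -136 -132 -129 -134
205  -67  -70  -70  -69  -70  -79  -90  -96 -102 -103 -104 -100 -102 -104 -108 -115 -126 -131 -135 -134 -133 -132 -133 -131
206  -67  -69  -75  -78  -84  -92  -98  -98 -105 -100  -92  -82  -76  -79  -87  -95 -108 -113 -115 -114 -114 -113 -114 -114
207  -65  -72  -80  -84  -87  -94 -100  -95  -99  -87  -52  -20  -11  -16  -40  -71  -89  -92  -92  -90  -92  -92  -93  -94
208  -64  -70  -77  -77  -74  -74  -71  -73  -70  -37   15   52   65   62   33  -23  -68  -77  -73  -75  -80  -84  -88  -91
209  -58  -64  -67  -66  -59  -44  -36  -41  -24   27   56   59   59   70   71   30  -30  -52  -44  -49  -68  -80  -83  -87
210  -59  -59  -62  -62  -52  -31  -20  -18    4   61   66   36   19   44   79   61    3  -26  -25  -33  -58  -74  -79  -83
211  -65  -63  -63  -62  -53  -31  -14  -15    8   59   64   31
[... 6669 characters left out ...]

230 167 167 170 172 175 176 175 174 176 174 171 172 172 174 175 175 175 171 169 168 167 169 165 166 171 169 172
231 160 170 182 189 187 188 185 186 188 187 186 187 188 186 188 188 188 187 186 184 183 182 168 161 162 163 160
232 157 180 205 213 212 211 212 212 211 205 204 204 204 205 203 204 206 207 205 205 202 194 167 149 149 149 148
233 155 187 212 219 219 219 218 219 214 192 176 175 179 175 173 175 175 177 175 174 174 168 154 143 141 142 143
234 152 185 211 219 219 219 220 219 211 175 153 149 148 148 148 148 148 151 150 150 150 149 145 144 141 144 142
235 152 180 213 219 218 218 217 207 193 158 136 135 138 135 136 138 143 147 147 147 148 149 143 139 138 136 137
[345.1 223.7] [344.6 236.8]
```

```bash
python3 - <<'E'
from h import *
np.set_printoptions(precision=1,suppress=True)
a=plane('top',284.05,210.7,53);print('bush top cam',a, 'foot check', plane('top',280.9,169.3,190))
o,d=ray('side',312.4,227.5)
print('side at y=53:',o+d*(53-o[1])/d[1]);print(cross(ray('top',284.05,210.7),ray('side',312.45,226)))
o,d=ray('side',345.2,223);print('foot',o+d*(53.8-o[1])/d[1])
s=sensors.sense();print(s['eef_pos'],s['tcp_rot'])
t=np.load('/tmp/topd.npz')['I'];g=t[140:200,255:315].astype(int)
G=g[...,1]-g[...,2]
for r in (10,14,20,26,30,34,40,46,52): print(140+r,' '.join('%4d'%x for x in G[r,5:55]))
E
```

```text
bush top cam [556.7  53.6  53. ] foot check [633.9  53.8 190. ]
side at y=53: [553.8  53.   48. ]
(array([555.3,  53.5,  52.1]), np.float64(2.8786789306454574))
foot [634.9  53.8  62.1]
[440.1  52.6   2.1] [-3.1  0.  -3.1]
150  -46  -48  -50  -55  -55  -56  -45  -26  -21  -23  -21  -11   -4   11   22   27   30   32   34   32   32   33   31   34   33   32   32   33   34   32   26   15    3   -6   -5   -1   -1   -1   -8  -13  -12   -6  -12  -33  -46  -52  -54  -52  -51  -48
154  -44  -44  -46  -47  -52  -47  -25    3   12    9   10   14   16   16   19   24   24   24   23   25   24   25   25   26   25   24   24   23   25   25   22   13    5    5   11   22   25   24   20   14   14   16    6  -27  -51  -56  -57  -55  -57  -55
160  -63  -65  -66  -67  -70  -68  -41    5   23   26   27   25   20   16   16   13    5   -3  -11  -14  -17  -16  -15  -15  -14  -10   -3    5   13   17   16   11    3    4   12   20   23   25   24   25   25   24   14  -19  -49  -55  -54  -56  -56  -59
166  -76  -75  -74  -72  -70  -69  -49   -3   21   25   19    8  -11  -18  -16  -14  -16  -16  -17  -17  -15  -15  
[... 708 characters left out ...]
26   22   19   20   22   25   24   23   22   19   17   13   11   15   20   21   23   25   24   23   17    1   -7   -6   -1   16   24   23   25   25   25   19  -10  -47  -54  -52  -49  -48  -44
186  -63  -56  -54  -49  -46  -41  -23    8   24   26   25   24   27   19    4   -3   -4   -4   -4   -4   -4   -4   -4   -4   -4   -4   -5   -4   -5   -4   -4   -4   -4   -4   -5   -1   14   25   28   27   27   27   19  -12  -52  -64  -61  -61  -59  -54
192  -46  -44  -41  -42  -43  -41  -25    9   23   25   26   26   29   27   27   25   26   28   28   28   26   27   26   28   26   28   26   26   27   28   27   27   27   26   27   26   26   26   27   24   23   24   18  -13  -57  -64  -65  -63  -63  -61
```

Side camera gives bush x ≈ 554.2 against foot/nest axis 634.8, and y matches. Advance 80 mm into the throat, 0.3 mm at a time near nothing else, then check before lowering.

Request:
move_arm(
  motion=[
    [0,0,0,-0.02,0,0,0.03],
    [0,0,0,-0.04,-0.0005,0,0.03],
    [0,0,0,-0.06,-0.0007,0,0.03],
    [0,0,0,-0.074,-0.0007,0,0.03],
    [0,0,0,-0.0805,-0.0007,0,0.03],
    [0,0,0,-0.0805,-0.0007,0,0.03],
    [0,0,0,-0.0805,-0.0007,0,0.03],
  ],
)

```text
clock: 13.0
eef_pos: [519.7, 53.4, 1.6]
tcp_rot: [-3.142, -0.001, -3.13]
contact_force: [-0.5, -1.3, -1.5]
opening: 0.432
grasp_force: 30.4
```

```bash
cat > sd.py <<'E'
from h import *
import sys
np.set_printoptions(precision=1,suppress=True)
s=sensors.sense();print('open',s['opening']*85.4,'gf',s['grasp_force'],s['contact_force'],'tcp',s['eef_pos'],s['tcp_rot'])
sd,D=save('side','side'+sys.argv[1])
r0,r1=int(sys.argv[2]),int(sys.argv[3])
for r in range(r0,r1): print(r,' '.join('%4d'%x for x in (sd[r,332:360,0].astype(int)-sd[r,332:360,2])),' | ',' '.join('%3d'%x for x in sd[r,336:356].mean(1)))
E
python3 sd.py e 216 246
```

```text
open 36.90351636146051 gf 30.37333874621254 [-0.5 -1.3 -1.5] tcp [519.7  53.4   1.6] [-3.1 -0.  -3.1]
216 -100  -97  -95 -101  -98  -84  -44  -22  -18  -21  -21  -22  -20  -10   -8   -3  -15  -21  -24  -22  -23  -22  -17  -20  -19  -19  -18  -23  |  158 121  82  66  67  67  68  69  72  72  73  75  69  72  73  69  67  70  70  68
217 -116 -113 -108 -107 -102  -91  -65  -46  -33  -28  -31  -20  -14  -11   -5   -8  -18  -30  -37  -28  -33  -36  -32  -33  -34  -32  -32  -31  |  163 139 103  82  70  74  69  72  65  75  70  71  72  74  74  77  75  72  77  77
218 -125 -117 -115 -110 -110 -108 -102  -82  -69  -61  -49  -25  -10   -7   -9  -11  -41  -74  -81  -94  -95  -95  -99  -96  -98  -95 -100 -103  |  170 159 142 128 117 113 103  85  80  82  84  86  95 113 120 116 115 118 114 118
219 -127 -124 -118 -120 -116 -115 -111  -96  -88  -79  -66  -25   -2    4    0  -11  -61 -102 -116 -125 -130 -137 -138 -140 -138 -136 -133 -143  |  173 170 166 165 161 158 135 109 107 109 112 114 135 160 166 162 162 159 158 158
220 -128 -129 -129 -122 -118 -117 -108 -101  -91  -84  -62  -16    2    0    1   -6  -
[... 5141 characters left out ...]
 140 141 152 165
243  -29  -28  -15   -1    2    1    0    0    1    0    0   -1    0   -1    2    2    1    1   -1    0   -2    0   -2    1  -11  -26  -28  -31  |  126 128 127 125 127 127 125 127 125 127 126 125 132 141 135 131 130 127 133 139
244  -28  -27  -17   -3    2   -1   -1   -1    0    1    1    0    1    1   -2    0    0    3    3   -1    4    1    1   -3  -16  -26  -29  -28  |  121 120 121 120 121 125 119 123 121 121 119 120 118 123 118 122 120 120 121 117
245  -33  -26  -18   -4   -1   -1   -2   -3   -2   -3   -3   -1   -3   -2   -2   -2   -1   -2   -4   -6   -7   -5   -7   -7  -22  -31  -33  -33  |  116 116 119 119 118 118 117 120 120 119 116 119 118 119 123 125 126 127 126 122
```

Bush centre column 344.5 against about 344.9 expected on the axis: 1 mm short. Correct by 0.8 mm and lower into the nest.

Request:
move_arm(
  motion=[
    [0,0,0,-0.0008,0,0,0.03],
    [0,0,0,-0.0008,0,0.003,0.03],
    [0,0,0,-0.0008,0,0.006,0.03],
    [0,0,0,-0.0008,0,0.0085,0.03],
    [0,0,0,-0.0008,0,0.0105,0.03],
    [0,0,0,-0.0008,0,0.011,0.03],
    [0,0,0,-0.0008,0,0.011,0.03],
  ],
)

```text
clock: 13.92
eef_pos: [521.4, 53.5, -9.3]
tcp_rot: [-3.142, -0.0, -3.13]
contact_force: [0.9, -0.3, -1.0]
opening: 0.425
grasp_force: 30.4
```

```bash
python3 sd.py f 224 240
```

```text
open 36.25719866128383 gf 30.375735871421057 [ 0.9 -0.3 -1. ] tcp [521.4  53.5  -9.3] [-3.1 -0.  -3.1]
224 -140 -138 -135 -131 -126 -130 -134 -136 -135 -130 -103  -50  -20  -10   -8  -24  -75 -112 -132 -138 -144 -145 -155 -157 -163 -167 -156 -157  |  169 168 169 168 168 156 111  61  40  37  36  44  85 141 164 168 166 166 160 161
225 -133 -137 -134 -129 -122 -129 -136 -135 -139 -137 -124 -104  -96  -96  -89  -90 -108 -122 -129 -134 -136 -142 -143 -147 -150 -152 -152 -145  |  172 170 166 170 170 165 146 116 102  92  98 107 126 160 169 170 169 165 165 163
226 -122 -127 -125 -126 -123 -125 -129 -135 -134 -131 -126 -129 -131 -129 -129 -131 -132 -135 -135 -131 -131 -133 -137 -132 -133 -135 -134 -132  |  172 171 170 169 170 170 168 160 158 159 158 156 160 167 170 170 169 168 165 169
227 -113 -114 -117 -118 -119 -122 -128 -127 -125 -123 -124 -125 -129 -132 -131 -135 -135 -138 -137 -132 -128 -126 -125 -125 -125 -127 -125 -118  |  174 173 171 170 171 174 174 174 173 172 174 170 170 169 170 170 171 169 170 170
228  -83  -84  -86  -92  -95 -102 -103 -103 -101 -100 -104 -104 -103 -105 -114 -125 -
[... 1950 characters left out ...]
 147 148 144 128
237   -2    1    1    1    0    0   -2    0   -1    1    1   -1   -1   -2    1   27   39   11   -1    0   -1    0   -1   -9  -26  -26  -30  -30  |  124 123 122 120 117 115 116 117 117 117 115 103 102 117 139 146 148 148 146 125
238   -6   -2   -2   -1    0    0    0   -1   -1   -1    1    6    9    8   15   38   35   11    0   -1    0    1   -2   -9  -19  -27  -28  -27  |  129 131 131 127 125 126 118 115 114 115 112 107 110 124 144 148 147 148 145 127
239  -19  -14   -9   -1    1    0    0   -1    1    1    7   20   28   33   35   40   22    2    0    1   -2   -1   -1   -8  -22  -29  -31  -27  |  145 144 144 144 142 138 124 115 116 112 116 120 130 141 147 150 147 149 147 128
```

Seated depth reached with no contact on the rim. A last 0.8 mm down and 0.5 mm back, then open the tongs gently.

Request:
move_arm(
  motion=[
    [0,0,0,0.0005,0,0.0008,0.03],
    [0,0,0,0.0005,0,0.0008,0.0365],
    [0,0,0,0.0005,0,0.0008,0.038],
    [0,0,0,0.0005,0,0.0008,0.04],
    [0,0,0,0.0005,0,0.0008,0.0415],
    [0,0,0,0.0005,0,0.0008,0.042],
    [0,0,0,0.0005,0,0.0008,0.042],
  ],
  grip_force=20,
)

```text
clock: 14.85
eef_pos: [521.0, 53.5, -10.0]
tcp_rot: [3.142, 0.0, -3.13]
contact_force: [0.1, -0.7, -0.2]
opening: 0.494
grasp_force: 4.6
```

```bash
python3 sd.py g 226 243; python3 plates.py w12
```

```text
open 42.177095000249295 gf 4.550810158252716 [ 0.1 -0.7 -0.2] tcp [521.   53.5 -10. ] [ 3.1  0.  -3.1]
226 -120 -118 -118 -117 -117 -118 -123 -129 -125 -122 -120 -118 -116 -114 -116 -127 -128 -133 -133 -129 -129 -135 -135 -132 -134 -136 -135 -132  |  170 171 169 167 170 172 164 160 159 162 162 160 163 169 171 172 171 166 167 167
227  -75  -76  -75  -77  -76  -78  -79  -81  -80  -81  -81  -85  -84  -79  -91 -118 -133 -140 -139 -134 -129 -128 -126 -127 -125 -123 -123 -119  |  161 162 162 161 162 162 161 159 163 175 178 173 170 168 168 168 169 169 169 169
228  -23  -23  -25  -26  -28  -28  -26  -25  -29  -33  -35  -37  -35  -36  -55 -106 -133 -142 -143 -140 -130 -121 -121 -119 -117 -117 -114 -110  |  141 142 141 142 137 128 127 127 129 145 153 159 168 170 168 167 171 173 171 172
229    1    0   -2    1   -2   -1   -1   -1   -4   -5   -2   16   28   25   -6  -60 -106 -129 -144 -143 -135 -130 -128 -126 -130 -122 -115 -110  |  126 123 125 119 104  93  88  98  98 104 114 150 168 172 167 167 169 169 170 170
230    0    0    0    0   -1   -1    1    1   -2    1   44   72   56   35   41   27  
[... 2472 characters left out ...]
  -1    1    1    2   -2    0   -2    2    1   -1    0    0   -1    1    1  -13  -25  -32  -32  |  142 141 142 143 146 147 142 143 141 143 144 148 158 159 151 147 148 145 149 149
242  -30  -24  -13   -1   -1   -1    1    0    0   -1   -1   -1   -2   -1    0    0    0    0   -2   -1   -2    1    2    2   -9  -26  -31  -26  |  139 140 140 140 141 141 142 141 140 141 141 151 175 177 155 144 139 139 152 163
834 [267 222  12  85] med [ -0.5 -19.1 -54.4] min [-17.1 -21.7 -55.6] max [ 14.1 -17.  -52.3]
850 [353 222  14  86] med [ -0.8  18.1 -54.4] min [-17.7  16.  -56. ] max [ 14.   20.4 -52.6]
open 41.764065576027654 gf 4.550720527768135 [ 0.2 -0.7 -0.9] tcp [520.9  53.5 -10. ] -3.1304011283838604
```

Request:
move_arm(
  motion=[
    [0,0,0,0.01,0,0,0.042],
    [0,0,0,0.025,0,0,0.042],
    [0,0,0,0.05,0,0,0.042],
    [0,0,0,0.08,0,0,0.042],
    [0,0,0,0.11,0,0,0.042],
    [0,0,0,0.11,0,0,0.042],
  ],
)

```text
clock: 15.7
eef_pos: [406.9, 52.0, -10.2]
tcp_rot: [-3.141, -0.004, -3.13]
contact_force: [0.3, -0.3, -1.5]
opening: 0.49
grasp_force: 4.6
```

```bash
python3 sd.py h 229 241; python3 -c "
from h import *
np.set_printoptions(precision=1,suppress=True)
d=np.load('/tmp/sideh.npz');h=hsv(d['I']);print(blobs((h[...,0]>12)&(h[...,0]<38)&(h[...,1]>80)&(h[...,2]>60),(330,222,360,250),5))
print([proj('side',[634.7,53.8,z]) for z in(17,41)])
go([411,110,-20],np.pi+.012)"
```

```text
open 41.86979899125989 gf 4.558941945433617 [ 0.3 -0.3 -1.5] tcp [406.9  52.  -10.2] [-3.1 -0.  -3.1]
229  -77  -79  -87  -93  -97  -94  -95  -93  -95  -99 -102  -95  -70  -61  -76  -91 -109 -128 -143 -141 -137 -130 -131 -131 -129 -121 -116 -113  |  171 174 175 177 174 177 174 171 164 162 167 175 174 172 167 168 168 169 167 169
230  -65  -74  -79  -79  -80  -78  -78  -82  -86  -85  -67  -30  -16  -24  -18   -7  -44  -98 -124 -129 -132 -134 -135 -140 -136 -131 -121 -119  |  171 174 176 174 176 175 170 153 119 104 124 154 169 174 169 168 166 166 166 164
231  -55  -61  -53  -41  -38  -41  -42  -44  -44  -44  -11   50   69   58   66   75    9  -45  -57  -60  -61  -67  -83 -112 -126 -120 -115 -112  |  187 187 186 185 184 181 162 134  96  76  93 121 152 182 188 186 185 183 182 166
232  -47  -43  -22   -7   -5   -6   -6   -7   -6   -6   15   78  110  117  122  105   37   -5  -10  -10   -9  -11  -24  -50  -72  -75  -71  -71  |  212 210 211 211 213 206 163 122 109 111 108 120 151 195 205 205 204 202 192 167
233  -46  -34  -13   -2    0    1    2    0   -1    0   15   71  110  118  117  102   
[... 1241 characters left out ...]
 103 106 111 128 142 149 148 148 147 127
239  -44  -39  -13   -2   -1    1    0    1    0    1   16   44   65   70   66   47   18    1    0    0    1   -2   -1  -10  -18  -27  -32  -28  |  218 218 217 218 219 213 173 128 119 119 116 122 129 142 147 149 149 146 146 128
240  -42  -39  -13   -2    1   -1   -1    0    1    1    2    8   13   15   14    9    4   -1    0    1    0   -1   -2   -2  -19  -31  -31  -29  |  218 219 217 219 219 215 186 151 140 141 140 141 141 145 148 149 146 147 146 132
[(np.int32(46), array([345.2, 235. ]), array([343, 231,   6,   9], dtype=int32))]
[array([344.5, 238.5]), array([344.8, 230.3])]
row [-0. -0. -0.] [-0.   0.1  0. ] at [409.4  52.2  -9.9] [-3.1 -0.  -3.1]
```

The bush stands upright in the nest (side view rows 230–239, column 345.2, vertical edges). Now carry the tongs 100 mm to the left, lower them flat and let go.

Request:
move_arm(
  motion=[
    [0,0,0,0,0.03,0,0.042],
    [0,0,0,0,0.065,0,0.042],
    [0,0,0,0,0.1,0,0.042],
    [0,0,0,0,0.1,0.008,0.042],
    [0,0,0,0,0.1,0.016,0.042],
    [0,0,0,0,0.1,0.0196,0.042],
    [0,0,0,0,0.1,0.0196,0.042],
  ],
)

```text
clock: 16.62
eef_pos: [409.6, 151.5, -30.0]
tcp_rot: [-3.141, -0.001, -3.132]
contact_force: [-0.9, -0.7, -0.0]
opening: 0.492
grasp_force: 4.5
```

```bash
python3 plates.py w13
```

```text
844 [267 222  12  86] med [ -0.7 -19.  -54.8] min [-17.6 -21.5 -56.1] max [ 14.  -16.9 -52.6]
849 [353 223  14  85] med [ -1.   18.3 -55. ] min [-17.6  16.1 -56.6] max [ 13.7  20.6 -53.2]
open 41.974249669937365 gf 4.472823143005371 [-0.9 -0.7 -0. ] tcp [409.6 151.5 -30. ] -3.13150789333182
```

Request:
move_arm(
  motion=[
    [0,0,0,0,0,0,0.045],
    [0,0,0,0,0,0,0.05],
    [0,0,0,0,0,0,0.062],
    [0,0,0,0,0,0,0.062],
    [0,0,0,0,0,-0.02,0.062],
    [0,0,0,0,0,-0.06,0.062],
    [0,0,0,0,0,-0.12,0.062],
    [0,0,0,0,0,-0.18,0.062],
  ],
)

```text
clock: 17.68
eef_pos: [409.3, 152.1, 152.1]
tcp_rot: [-3.141, -0.0, -3.13]
contact_force: [1.7, 0.1, -0.6]
opening: 0.728
grasp_force: 0.0
```

```bash
python3 - <<'E'
from h import *
np.set_printoptions(precision=1,suppress=True)
s=sensors.sense();R=Ro.from_euler('xyz',s['tcp_rot']);print(s['eef_pos'])
I,D=save('wrist','w14');P=params('wrist');h=hsv(I)
red=((h[...,0]<8)|(h[...,0]>170))&(h[...,1]>130)&(h[...,2]>60)
for a,c,b in blobs(red,(240,100,400,300),20): print('red',a,c,dep('w',*c,D,P))
go([634,54,231],np.pi+.012)
E
```

```text
[409.3 152.1 152.1]
red 125 [295.7 182.1] [416.9 133.4  31.8]
red 130 [335.5 182. ] [416.4 172.9  31.5]
row [ 0.  0. -0.] [-0.2 -0.1 -0.1] at [413.3 153.6 159.2] [ 3.1  0.  -3.1]
```

Request:
move_arm(
  motion=[
    [0,0,0,-0.01,-0.005,-0.03,0.0],
    [0,0,0,-0.04,-0.018,-0.045,0.0],
    [0,0,0,-0.085,-0.038,-0.045,0.0],
    [0,0,0,-0.13,-0.058,-0.045,0.0],
    [0,0,0,-0.175,-0.078,-0.045,0.0],
    [0,0,0,-0.21,-0.094,-0.045,0.0],
    [0,0,0,-0.224,-0.1,-0.045,0.0],
    [0,0,0,-0.224,-0.1,-0.045,0.0],
  ],
)

```text
clock: 18.73
eef_pos: [634.7, 54.7, 194.8]
tcp_rot: [3.142, -0.001, -3.131]
contact_force: [-1.1, 0.6, 0.0]
opening: -0.001
grasp_force: 0.0
```

```bash
python3 - <<'E'
from h import *
np.set_printoptions(precision=1,suppress=True)
I,D=save('wrist','w15')
s=sensors.sense();R=Ro.from_euler('xyz',s['tcp_rot']);print(s['eef_pos'],s['tcp_rot'],s['opening'])
d=np.load('/tmp/w15.npz');D=d['D'];K,T=d['K'],d['T']
v,u=np.mgrid[0:400,0:640];c=np.stack([u,v,np.ones_like(u)],-1)@np.linalg.inv(K).T*D[...,None]
W=(c.reshape(-1,3)@T[:3,:3].T+T[:3,3]);X=R.inv().apply(W-s['eef_pos']).reshape(400,640,3);W=W.reshape(400,640,3)
m=(D>0)&(abs(X[...,1])<30)&(abs(X[...,0])<25)&(X[...,2]<-8)
q=X[m];q=q[np.argsort(-q[:,2])];print('lowest finger pts',q[[0,50,150,400,800]])
k=(D>0)&(abs(W[...,2]-190)<4)&(I.max(2)<70);p=W[k];print('knob top',len(p),p.min(0),p.max(0),np.median(p,0))
z=[X[r,316,2] for r in range(230,400,6)];print(np.array(z))
E
```

```text
[633.9  55.1 194.9] [ 3.1 -0.  -3.1] 0.000617756901786822
lowest finger pts [[  9.5   2.8 -39. ]
 [  9.7   1.8 -41.7]
 [  9.6  -3.2 -43.9]
 [  9.7   0.9 -48.8]
 [  5.8   9.3 -55.5]]
knob top 2943 [ 617.  -153.5  186. ] [747.9  73.5 194. ] [640.   42.9 189.3]
[   5.1  -41.2  -48.1  -54.6  -60.7  -65.3  -70.2  -71.6  -72.4  -72.9
  -72.   -72.6  -72.3  -72.8  -71.6  192.2  192.7  191.6  191.4 -109.9
 -113.6 -116.1 -117.  -119.8 -120.9 -122.7 -124.  -124.9 -127. ]
```

Request:
move_arm(
  motion=[
    [0,0,0,0,-0.0005,0.015,0],
    [0,0,0,0,-0.0005,0.028,0],
    [0,0,0,0,-0.0005,0.034,0],
    [0,0,0,0,-0.0005,0.034,0],
    [0,0,0,0,-0.0005,0.034,0],
  ],
)

```text
clock: 19.4
eef_pos: [635.2, 54.3, 161.7]
tcp_rot: [3.142, 0.001, -3.13]
contact_force: [-0.3, 0.1, 0.0]
opening: -0.002
grasp_force: 0.0
```

```bash
cat > kn.py <<'E'
from h import *
import sys
np.set_printoptions(precision=2,suppress=True)
s=sensors.sense();f=[s['contact_force'][2]];z=[s['eef_pos'][2]]
n='side'+sys.argv[1];I,D=save('side',n);I=I.astype(int)
for _ in range(3): grab_frame('side');s=sensors.sense();f.append(s['contact_force'][2]);z.append(s['eef_pos'][2])
print('F',np.mean(f),np.std(f),'z',np.mean(z),s['eef_pos'],s['contact_force'],s['wrist_torque'])
S0=np.load('/tmp/side0.npz')['I'].astype(int)
def red(J): r=J[182:206,338:356]; return (r[...,0]-(r[...,1]+r[...,2])/2)
for nm,J in(('rest',S0),('now',I)):
    r=red(J);c=r[:, 5:13].max(1);print(nm,'red rows',' '.join('%d:%d'%(182+i,v) for i,v in enumerate(c)))
    g=J[168:206,345:350].mean((1,2));print('   gray 168..',g.astype(int))
    g=J[208:232,344:347].mean((1,2));print('   foot 208..',g.astype(int))
E
python3 kn.py k1
```

```text
F 0.3386754937013003 0.46688780877435776 z 161.78977939687948 [635.19  54.25 161.78] [-0.01  0.12  0.12] [ 0.04  0.   -0.04]
rest red rows 182:2 183:1 184:4 185:3 186:3 187:7 188:8 189:27 190:58 191:36 192:67 193:82 194:43 195:23 196:10 197:4 198:1 199:3 200:2 201:3 202:2 203:2 204:-2 205:-20
   gray 168.. [163 160 160 162 163 148 101  56  49  50  55  58  48  47  42  36  25  25
  63 108 118 113  98 108 119 120 124 128 131 121 118 124 138 140 125 117
 113 107]
   foot 208.. [106  85  76  71  72  73  72  75  71  68  81 109 118 113  90  52  36  97
 156 170 173 171 171 187]
now red rows 182:0 183:3 184:5 185:2 186:3 187:7 188:9 189:29 190:58 191:36 192:67 193:83 194:44 195:23 196:10 197:5 198:2 199:3 200:2 201:1 202:1 203:2 204:-1 205:-20
   gray 168.. [ 51  52  46  47  82 116  97  55  33  32  35  41  38  39  38  36  27  26
  65 109 120 114 100 111 121 122 126 132 133 125 120 126 142 143 127 118
 115 107]
   foot 208.. [110  87  76  75  74  72  74  75  74  72  84 109 119 115  92  54  40 101
 158 172 176 166 118  90]
```

Request:
move_arm(
  motion=[
    [0,0,0,0,0,0.0025,0],
    [0,0,0,0,0,0.004,0],
    [0,0,0,0,0,0.005,0],
    [0,0,0,0,0,0.006,0],
    [0,0,0,0,0,0.007,0],
    [0,0,0,0,0,0.007,0],
  ],
)

```text
clock: 20.35
eef_pos: [635.0, 54.3, 154.5]
tcp_rot: [3.142, 0.0, -3.13]
contact_force: [-2.3, -0.2, 2.9]
opening: -0.001
grasp_force: 1.4
```

```bash
python3 kn.py k2
```

```text
F 2.6722519469254045 0.19700345263503516 z 154.55529150467592 [634.98  54.26 154.55] [0.04 0.47 2.4 ] [ 0.05  0.18 -0.04]
rest red rows 182:2 183:1 184:4 185:3 186:3 187:7 188:8 189:27 190:58 191:36 192:67 193:82 194:43 195:23 196:10 197:4 198:1 199:3 200:2 201:3 202:2 203:2 204:-2 205:-20
   gray 168.. [163 160 160 162 163 148 101  56  49  50  55  58  48  47  42  36  25  25
  63 108 118 113  98 108 119 120 124 128 131 121 118 124 138 140 125 117
 113 107]
   foot 208.. [106  85  76  71  72  73  72  75  71  68  81 109 118 113  90  52  36  97
 156 170 173 171 171 187]
now red rows 182:1 183:2 184:1 185:2 186:4 187:8 188:7 189:16 190:52 191:50 192:67 193:82 194:45 195:22 196:10 197:4 198:2 199:2 200:3 201:2 202:4 203:2 204:0 205:-21
   gray 168.. [ 45  47  48  50  46  44  44  82 116  98  57  36  38  40  41  38  29  24
  50  97 116 116 102 106 118 121 126 132 133 124 121 126 141 143 126 118
 115 108]
   foot 208.. [107  88  77  77  73  72  73  76  73  70  83 110 119 118 106  68  33  80
 142 168 176 165 118  90]
```

Contact at TCP z ≈ 155.3 (about 2.7 N, knob down 0.7 mm). Press on to about 20 mm and compare force and pixels.

Request:
move_arm(
  motion=[
    [0,0,0,0,0,0.004,0],
    [0,0,0,0,0,0.008,0],
    [0,0,0,0,0,0.012,0],
    [0,0,0,0,0,0.016,0],
    [0,0,0,0,0,0.019,0],
    [0,0,0,0,0,0.0215,0],
    [0,0,0,0,0,0.0215,0],
  ],
)

```text
clock: 21.42
eef_pos: [635.1, 54.3, 133.1]
tcp_rot: [3.142, 0.0, -3.13]
contact_force: [-2.3, 0.8, 8.7]
opening: 0.001
grasp_force: 4.4
```

```bash
python3 kn.py k3
```

```text
F 8.51361054813486 0.41040557348430634 z 133.23510790112292 [635.13  54.28 133.31] [-1.69  0.4   8.83] [-0.04  0.39  0.02]
rest red rows 182:2 183:1 184:4 185:3 186:3 187:7 188:8 189:27 190:58 191:36 192:67 193:82 194:43 195:23 196:10 197:4 198:1 199:3 200:2 201:3 202:2 203:2 204:-2 205:-20
   gray 168.. [163 160 160 162 163 148 101  56  49  50  55  58  48  47  42  36  25  25
  63 108 118 113  98 108 119 120 124 128 131 121 118 124 138 140 125 117
 113 107]
   foot 208.. [106  85  76  71  72  73  72  75  71  68  81 109 118 113  90  52  36  97
 156 170 173 171 171 187]
now red rows 182:-1 183:-2 184:-2 185:0 186:0 187:1 188:1 189:0 190:1 191:1 192:3 193:3 194:11 195:11 196:9 197:25 198:51 199:51 200:10 201:2 202:3 203:2 204:-1 205:-18
   gray 168.. [ 58  47  37  35  41  48  49  46  44  47  47  45  50  47  44  63 102 103
  67  40  41  41  38  38  29  23  47  99 127 121 101 108 137 143 127 118
 114 100]
   foot 208.. [105  86  75  74  74  73  71  75  72  70  82 111 119 118 118 117 119 119
 119 119 112  78  42  42]
```

Travel is about 22.1 mm by both TCP and pixels, force 8.5 N, as expected with the foot on the bush. Go the last 3 mm.

Request:
move_arm(
  motion=[
    [0,0,0,0,0,0.001,0],
    [0,0,0,0,0,0.002,0],
    [0,0,0,0,0,0.003,0],
    [0,0,0,0,0,0.003,0],
    [0,0,0,0,0,0.003,0],
  ],
)

```text
clock: 22.25
eef_pos: [635.1, 54.3, 130.5]
tcp_rot: [3.142, 0.0, -3.13]
contact_force: [-3.3, -0.2, 10.4]
opening: 0.002
grasp_force: 5.3
```

```bash
python3 kn.py k4; python3 - <<'E'
from h import *
np.set_printoptions(precision=1,suppress=True)
# bystanders moved?
a=np.load('/tmp/top0.npz')['I'];b,_=grab_frame('top')
def ye(I): h=hsv(I); return (h[...,0]>12)&(h[...,0]<35)&(h[...,1]>100)&(h[...,2]>80)
def gr(I): h=hsv(I); return (h[...,1]<70)&(h[...,2]>90)
def rd(I): h=hsv(I); return ((h[...,0]<8)|(h[...,0]>170))&(h[...,1]>130)&(h[...,2]>80)
for f,bx in((ye,(330,140,365,190)),(gr,(395,205,418,225)),(rd,(220,100,250,140))):
    print(blobs(f(a),bx,20),blobs(f(b),bx,20))
I=np.load('/tmp/sidek4.npz')['I'];h=hsv(I);print(blobs((h[...,0]>12)&(h[...,0]<38)&(h[...,1]>80)&(h[...,2]>60),(330,222,360,250),5))
E
```

```text
F 10.707621400532176 0.545903010784613 z 130.5321164757145 [635.15  54.29 130.57] [-3.65 -0.79 11.65] [-0.05  0.59  0.08]
rest red rows 182:2 183:1 184:4 185:3 186:3 187:7 188:8 189:27 190:58 191:36 192:67 193:82 194:43 195:23 196:10 197:4 198:1 199:3 200:2 201:3 202:2 203:2 204:-2 205:-20
   gray 168.. [163 160 160 162 163 148 101  56  49  50  55  58  48  47  42  36  25  25
  63 108 118 113  98 108 119 120 124 128 131 121 118 124 138 140 125 117
 113 107]
   foot 208.. [106  85  76  71  72  73  72  75  71  68  81 109 118 113  90  52  36  97
 156 170 173 171 171 187]
now red rows 182:1 183:-1 184:-2 185:-2 186:-2 187:0 188:1 189:2 190:1 191:1 192:2 193:6 194:5 195:4 196:5 197:9 198:22 199:42 200:23 201:5 202:2 203:3 204:-1 205:-19
   gray 168.. [ 52  55  45  36  35  39  47  48  48  45  45  46  48  52  47  43  63 101
 104  67  41  41  39  41  36  30  24  48  93 116 114 110 132 141 128 118
 113 101]
   foot 208.. [105  86  76  73  74  72  72  75  73  71  83 109 119 116 118 117 118 118
 119 120 113  79  41  45]
[(np.int32(78), array([348.8, 166.5]), array([344, 161,  11,  12], dtype=int32))] [(np.int32(118), array([349.3, 166.1]), array([344, 160,  12,  13], dtype=int32))]
[(np.int32(40), array([405.8, 214.9]), array([403, 212,   7,   7], dtype=int32))] [(np.int32(38), array([405.7, 214.9]), array([403, 212,   7,   7], dtype=int32))]
[(np.int32(141), array([235.4, 118.8]), array([228, 109,  15,  21], dtype=int32))] []
[(np.int32(44), array([345.1, 235.5]), array([342, 231,   7,   9], dtype=int32))]
```

Travel is about 24.8 mm, force about 11 N, the red line is at the collar's top, the bush is clamped, and the check weight and steel bush haven't moved. Handing in.

```bash
python3 -c "
from rig import order
print(order.sign_off())"
```

```text
the job is handed in; nothing more can be done
None
```

The job is handed in: the brass bush is upright in the nest, the tongs lie flat and released on the bench, and the knob is held about 25 mm down (roughly 11 N, red line level with the collar's top). The steel bush and check weight did not move; the red bottle was hidden behind the arm in the last picture, so I could not check it.

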